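Reload the padlock engraver

TASK

Turn the engraver round for its next batch: raise its hinged cover all the way, take the finished padlock (the one with the engraved face, left on the bed) out and lay it flat in the white carton on the left, then lay every blank padlock on the bed in one row along the rear fence, shackles to the front, the first one square and flush into the left-hand fence corner and each further one flush with the fence and tight against its neighbour. Then lower the cover gently until it is fully shut and press the green start button; never press start with the cover up, and leave the tools and other things on the bench where they are.

Things in the scene. Friction and masses are not known exactly. Their poses are not given: they have to be found in the camera images.
- lock_a_mid (a point): blank brass padlock (2 or all 3 are present), lying on the bench right of the engraver: body 40 (x) x 45 (y) x 22 mm thick, 0.3 kg; steel shackle of 8 mm rod, 34 mm wide, juts 28 mm from its -x side at mid-thickness. The point is the body's centre, 11 mm above its support; +x points to the flat base, away from the shackle, and at the start roughly away from the robot
- lock_b_mid (a point): blank brass padlock (2 or all 3 are present), lying on the bench right of the engraver: body 40 (x) x 45 (y) x 22 mm thick, 0.3 kg; steel shackle of 8 mm rod, 34 mm wide, juts 28 mm from its -x side at mid-thickness. The point is the body's centre, 11 mm above its support; +x points to the flat base, away from the shackle, and at the start roughly away from the robot
- lock_c_mid (a point): blank brass padlock (2 or all 3 are present), lying on the bench right of the engraver: body 40 (x) x 45 (y) x 22 mm thick, 0.3 kg; steel shackle of 8 mm rod, 34 mm wide, juts 28 mm from its -x side at mid-thickness. The point is the body's centre, 11 mm above its support; +x points to the flat base, away from the shackle, and at the start roughly away from the robot
- done_mid (a point): the finished padlock: same shape, size and axes as the blanks, but its top face carries a black engraved frame and disc. It lies on the engraver's bed, shackle to the front, a few cm clear of the fences. The point is the centre of its body, 11 mm above what it lies on
- fence_corner (a point): inner corner of the two aluminium fences on the engraver's bed, at the bed surface, 50 mm above the bench. x points to the rear: the rear fence's face is x = 0, 190 mm long, from 12 mm left of the corner to the right (-y). y points left: the side fence's face is y = 0, reaching 108 mm to the front from the corner. Fences are 14 mm high, 12 mm thick. Place and yaw vary per start
- engraver: desktop engraver, fixed; origin under the bed's centre, axes as fence_corner, which is at (55, 103, 50) mm. Bed 186 x 262 mm inside walls 45 mm above it: front wall's inner face 148 mm before the rear fence, right wall's (console, 70 mm wide) 240 mm right of the side fence. Gantry beam 20 to 36 mm behind the rear fence, 36 mm above the bed. Motor housing behind the hinge, 130 mm high
- cover (a joint): angle of the engraver's cover in rad: 0 fully shut on its stop, 1.65 fully open at its upper stop, just past vertical. Starts shut or a little ajar. A stiff friction hinge (0.85 N m; the cover weighs 0.5 kg) holds it wherever it is left; about 8 N up at the handle raises it
- cover_hinge (a point): centre of the cover's hinge axis at the rear of the bed, 100 mm above the bench; the axis runs along this point's y, x points to the rear, z up
- cover_handle (a point): centre of the cover's round handle bar: 12 mm steel, 130 mm long along y, on posts 120 mm apart, axis 38 mm above the cover's top face. Shut, it lies 197 mm in front of the hinge axis and 43 mm higher; it swings up and back with the cover (this frame turns too). The cover is a 10 mm plate, red frame and clear window, 274 mm wide, reaching 210 mm from the hinge
- start (a joint): travel of the green start button in m: 0 up, 0.006 fully down; it springs back; 5 N presses it fully
- start_top (a point): top of the round green start button, 28 mm diameter, on the console at the right front of the engraver; it is pressed straight down
- carton: low white open carton for finished work, left of the engraver, stays put: 160 mm (x) x 140 mm (y) outside, 34 mm high, walls and floor 3 mm thick; origin at the centre of its underside
- wrench: steel spanner lying on the bench at the left front; leave alone
- screwdriver: screwdriver lying on the bench near the robot, in front of the blanks; leave alone
- screw_jar: glass jar with steel cap, 56 mm diameter, 50 mm high, behind the blanks; leave alone
- oil_tin: small blue oil tin, 44 mm diameter, 50 mm high, behind the blanks; leave alone
- try_square: steel try square, 80 x 117 mm, lying on the bench behind the carton; leave alone
- key_copy: brass key, 58 mm long, lying on the bench beside the blanks; leave alone
Mind the look-alikes: they are no part of the job. Leave any pink or purple look-alike of the part that bears lock_b_mid alone.

How it is judged:
On the way, in this order (a step that is already met when the one before it is completed fails the run):
1. the cover is raised all the way (value of joint cover above 1.5 rad), for 0.2 s.
2. with the cover still up, the finished padlock lies in the carton and all blanks sit square and flush in the row (value of joint cover above 1.3 rad and x of done_mid in the frame of carton between -0.075 and 0.075 m and y of done_mid in the frame of carton between -0.065 and 0.065 m and z of done_mid in the frame of carton below 0.022 m and x of lock_a_mid in the frame of fence_corner between -0.0225 and -0.0175 m and z of lock_a_mid in the frame of fence_corner between 0.007 and 0.0135 m and angle between the x axis of each of lock_a_mid, lock_b_mid, lock_c_mid and the x axis of fence_corner, either way round below 0.035 rad and (y of lock_a_mid in the frame of fence_corner between -0.025 and -0.0205 m or y of lock_a_mid in the frame of lock_b_mid between -0.0475 and -0.043 m or y of lock_a_mid in the frame of lock_c_mid between -0.0475 and -0.043 m) and x of lock_b_mid in the frame of fence_corner between -0.0225 and -0.0175 m and z of lock_b_mid in the frame of fence_corner between 0.007 and 0.0135 m and (y of lock_b_mid in the frame of fence_corner between -0.025 and -0.0205 m or y of lock_b_mid in the frame of lock_a_mid between -0.0475 and -0.043 m or y of lock_b_mid in the frame of lock_c_mid between -0.0475 and -0.043 m) and x of lock_c_mid in the frame of fence_corner between -0.0225 and -0.0175 m and z of lock_c_mid in the frame of fence_corner between 0.007 and 0.0135 m and (y of lock_c_mid in the frame of fence_corner between -0.025 and -0.0205 m or y of lock_c_mid in the frame of lock_a_mid between -0.0475 and -0.043 m or y of lock_c_mid in the frame of lock_b_mid between -0.0475 and -0.043 m)), for 0.2 s.
3. the cover is down on its stop over the seated row (value of joint cover below 0.03 rad and x of lock_a_mid in the frame of fence_corner between -0.0225 and -0.0175 m and z of lock_a_mid in the frame of fence_corner between 0.007 and 0.0135 m and angle between the x axis of each of lock_a_mid, lock_b_mid, lock_c_mid and the x axis of fence_corner, either way round below 0.035 rad and (y of lock_a_mid in the frame of fence_corner between -0.025 and -0.0205 m or y of lock_a_mid in the frame of lock_b_mid between -0.0475 and -0.043 m or y of lock_a_mid in the frame of lock_c_mid between -0.0475 and -0.043 m) and x of lock_b_mid in the frame of fence_corner between -0.0225 and -0.0175 m and z of lock_b_mid in the frame of fence_corner between 0.007 and 0.0135 m and (y of lock_b_mid in the frame of fence_corner between -0.025 and -0.0205 m or y of lock_b_mid in the frame of lock_a_mid between -0.0475 and -0.043 m or y of lock_b_mid in the frame of lock_c_mid between -0.0475 and -0.043 m) and x of lock_c_mid in the frame of fence_corner between -0.0225 and -0.0175 m and z of lock_c_mid in the frame of fence_corner between 0.007 and 0.0135 m and (y of lock_c_mid in the frame of fence_corner between -0.025 and -0.0205 m or y of lock_c_mid in the frame of lock_a_mid between -0.0475 and -0.043 m or y of lock_c_mid in the frame of lock_b_mid between -0.0475 and -0.043 m)), for 0.2 s.
4. the start button is pressed with the cover shut over the seated row (all of step 3 and value of joint start above 0.004 m), for 0.05 s.
At the end, for the whole second after the job is handed in: Cover shut (0.03 rad); finished padlock flat in the carton; every blank flat on the bed, base within 2.5 mm of the rear fence, square to it within 2 degrees, its left side within 2.5 mm of the side fence or of the blank on its left; all at rest, button up (all of step 3 and x of done_mid in the frame of carton between -0.075 and 0.075 m and y of done_mid in the frame of carton between -0.065 and 0.065 m and z of done_mid in the frame of carton below 0.022 m and linear speed of each of done, lock_a, lock_b, lock_c below 0.02 m/s and value of joint start below 0.002 m); the robot touches nothing.
It fails at once if start is pressed while the cover is not shut (value of joint start above 0.003 m and value of joint cover above 0.06 rad).
It fails at once if the cover slams onto its stop (faster than 0.7 rad/s over the last 0.1 rad) (value of joint cover below 0.1 rad and velocity of joint cover below -0.7 rad/s).
It fails at once if a tool or other bystander on the bench is displaced by more than 5 cm (distance of any of wrench, screwdriver, screw_jar, oil_tin, try_square, key_copy from where it was at the start of the episode above 0.05 m).
Of lock_a, lock_b, lock_c only 2 to 3 are there at a start; the rules pass over those that are not, and their reading is None.
At some moment in a run one of lock_a, lock_b, lock_c may be knocked a few centimetres aside while the robot is not near it.
Once in a run the grip may slacken for a moment while it holds something.
It also fails if it takes over 210 s, if anything falls off the work surface, if the arm or the gripper's body presses on something with over 40 N, if the wrist force passes 120 N, or if a joint passes its speed limit or range.

ROBOT

A 6-joint arm with a two-finger parallel gripper is mounted at the origin on the work surface. World frame = base frame: x ahead of the robot, y to its left, z up, the work surface at z = 0. Lengths are in m, angles in rad, forces in N, time in s.
With the tool pointing down it reaches from about 0.35 to 0.775 m from the base axis. Payload 7.3 kg.
Tool frame: the origin (TCP) lies at the very end of the fingers, on their centre line; the grasp point (between the pads) lies 19 mm behind it (robot.hold_point_z is the distance from the TCP to the grasp point, in m); y points along the fingers, z is the direction in which the jaws open and shut, and the axes are right-handed (so a half turn about y gives the same grasp; the last joint's range is limited). The gripper opens to 92 mm and grips with 3 to 60 N. Pads are 19 mm wide; open, the fingers measure 130 mm over their backs; the gripper's body (75 mm by 190 mm) begins 47 mm behind the grasp point.
Start: joints at [-1.272, 0.342, 1.524, -0, 1.275, -0.146], TCP at [0.226, -0.474, 0.193] pointing down, gripper open.
Joint ranges: [-2.53, 2.53], [-0.77, 2.02], [0.04, 2.7], [-1, 4.14], [0.28, 2.66], [-3.11, 3.11]. Speed limits (rad/s): [2.57, 2.57, 3.14, 3.14, 3.14, 3.14].

INTERFACE

Orientations are given as [roll, pitch, yaw] about the fixed x, y, z axes, in that order (R = Rz(yaw) Ry(pitch) Rx(roll)).
In Python, from cell import robot gives the robot as it stands.
- The arm moves only by the shell command python3 -m crank 'ROWS' [OPENING] [FORCE]. ROWS is a JSON object of lists of equal length, an entry for each row: "xyz": the shift along the tool's x, y, z in cm, a list of three; "roll": the turn about the tool's y in degrees. A call has 1 to 20 rows; each row shifts and turns the commanded pose from where the row before left it, along the tool's axes as they then stand; what a row does not reach is not made up. A row lasts 1/10 s, in which the tool goes at most 50 mm and 8.59 degrees, less where a joint would pass 70% of its speed; a pose out of reach is approached as far as the arm can. A call is refused whole if a number of a shift passes 5 or a number of a turn 8.59, either way. A call with a gripper value outside its range is refused whole. OPENING is the gripper command: -1 is fully open, 1 is shut, values between are in proportion, set as the call begins (- or left out, the last holds). The fingers move at their own pace and stop on an object; FORCE is the grip in N (left out, the last holds). Time passes only in rows, so rows that do not move let the fingers close. It gives the time, the measured TCP pose, the force and the opening at its end, in the units of the state.
- robot.observe(): the state, without advancing time (a new reading comes with each control period).
- robot.read_camera(name): name is "scene" or "top" or "wrist"; returns the picture (384x512x3 uint8, red, green, blue); there is no depth.
- robot.calibration(name): a dict with "intrinsics" (3x3 intrinsics, pixels), "pose" (4x4, takes a point from camera to world coordinates). Camera axes: x right, y down, z forward; pixel columns grow to the right and rows downward; lengths in m; the calibration is good to about 2 mm. The wrist camera is an equidistant fisheye: a pixel r from the principal point sees the ray r / f radians off the axis. A picture is of the moment at which its call begins: read the wrist's pose just before it. calibration takes no time and is no camera call; for the wrist camera it gives the pose at the moment of the call.
- robot.hand_in(): hands the job in, once; it reports no verdict.
The state is a dict: "time": time; "qpos": joint angles; "qvel": joint speeds; "joint_efforts": joint torques, N m; "tool_pos": TCP position; "tool_rot": TCP orientation; "contact_force": force on the tool from outside, world axes, zero at the start; "torque": the same for the moment, N m; "opening": finger opening in m.
Only numpy, scipy, OpenCV 4.12 (cv2) and the standard library are available. Lean on these libraries where they do the work, as an engineer would, in place of code of your own. Each camera call takes 0.05 s, during which the arm holds its last target.

## Working session

There is one attempt and no reset: what is moved stays moved. The work goes in short steps, Python scripts to look and compute and a shell command to move; the robot and the scene stay as the last step left them, time stands still between calls to the robot, and variables do not carry over. Pictures are saved under pics/ and viewed, and the job is handed in when it is done.

```bash
ls -la; mkdir -p pics; python3 - <<'E'
from cell import robot
import cv2,numpy as np
print(robot.observe())
for n in("scene","top","wrist"):
    im=robot.read_camera(n); cv2.imwrite(f"pics/{n}0.png",im[:,:,::-1])
    c=robot.calibration(n); print(n,np.round(c["intrinsics"],2).tolist(),np.round(c["pose"],4).tolist())
E
```

```text
total 12
drwxr-xr-x  3 agent agent 4096 Dec  7 16:14 .
drwxr-xr-x 23 root  root  4096 Dec  7 16:13 ..
drwxr-xr-x  2 agent agent 4096 Dec  7 16:14 pics
{'time': 0.0, 'qpos': array([-1.27200301e+00,  3.42733495e-01,  1.52500384e+00, -3.18172940e-05,
        1.27537638e+00, -1.46018506e-01]), 'qvel': array([ 0.00011762, -0.00303319,  0.00010021, -0.00023843,  0.00092513,
       -0.00017853]), 'joint_efforts': array([-7.15561164e-04, -4.31248212e+01, -2.44218725e+01,  7.15258392e-02,
        5.58367185e-02, -1.27423018e-04]), 'tool_pos': array([ 0.22577002, -0.47348139,  0.192644  ]), 'tool_rot': array([-1.57230563e+00,  1.91213832e-04, -2.69677169e+00]), 'contact_force': array([0.30682902, 0.19136921, 0.02214697]), 'torque': array([0.03307825, 0.04453002, 0.04775393]), 'opening': 0.09218751454559891}
scene [[378.68, 0.0, 253.43], [0.0, 378.68, 186.82], [0.0, 0.0, 1.0]] [[-0.8319, 0.4556, -0.3168, 0.9617], [0.5548, 0.6725, -0.4898, 0.5972], [-0.0101, -0.5832, -0.8123, 1.0962], [0.0, 0.0, 0.0, 1.0]]
top [[399.2, 0.0, 246.21], [0.0, 399.2, 192.86], [0.0, 0.0, 1.0]] [[0.0209, -0.989, 0.1462, 0.4009], [-0.9995, -0.0239, -0.0187, 0.0077], [0.022, -0.1457, -0.9891, 1.2011], [0.0, 0.0, 0.0, 1.0]]
wrist [[297.32, 0.0, 255.39], [0.0, 297.32, 189.84], [0.0, 0.0, 1.0]] [[0.431, -0.8737, -0.2256, 0.2863], [-0.9024, -0.4175, -0.1071, -0.4444], [-0.0006, 0.2498, -0.9683, 0.3843], [0.0, 0.0, 0.0, 1.0]]
```

View pics/top0.png

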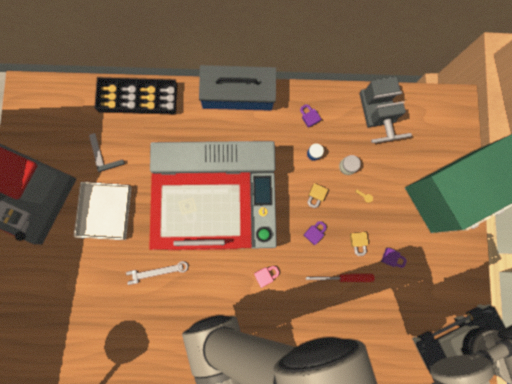

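View pics/scene0.png

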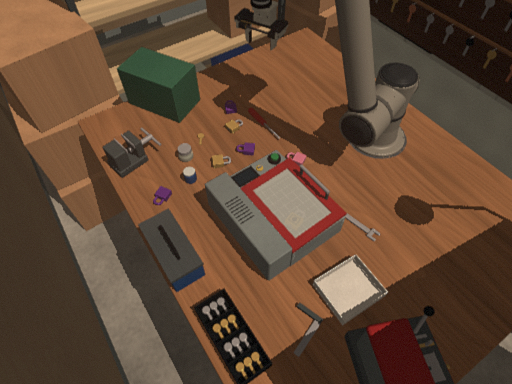

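View pics/wrist0.png

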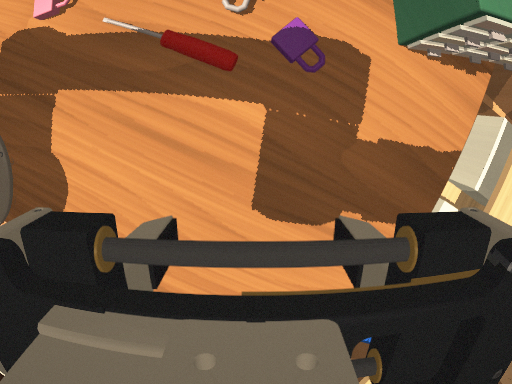

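```bash
cat > h.py <<'E'
from cell import robot
import cv2,numpy as np
def cast(name,uv,z,cal=None):
    c=cal or robot.calibration(name); K=np.array(c["intrinsics"]);T=np.array(c["pose"])
    uv=np.atleast_2d(np.array(uv,float)); a=(uv[:,0]-K[0,2])/K[0,0]; b=(uv[:,1]-K[1,2])/K[1,1]
    if name=="wrist":
        r=np.hypot(a,b); s=np.where(r>1e-9,np.sin(r)/np.maximum(r,1e-9),1); d=np.c_[a*s,b*s,np.cos(r)]
    else: d=np.c_[a,b,np.ones(len(a))]
    d=d@T[:3,:3].T; o=T[:3,3]; t=(z-o[2])/d[:,2]; return o+d*t[:,None]
def proj(name,P,cal=None):
    c=cal or robot.calibration(name); K=np.array(c["intrinsics"]);T=np.array(c["pose"])
    p=(np.atleast_2d(P)-T[:3,3])@T[:3,:3]
    if name=="wrist":
        rr=np.hypot(p[:,0],p[:,1]); th=np.arctan2(rr,p[:,2]); k=th/np.maximum(rr,1e-9); return np.c_[K[0,2]+K[0,0]*p[:,0]*k,K[1,2]+K[1,1]*p[:,1]*k]
    return np.c_[K[0,2]+K[0,0]*p[:,0]/p[:,2],K[1,2]+K[1,1]*p[:,1]/p[:,2]]
def crop(src,dst,x0,y0,x1,y1,s=4):
    im=cv2.imread(src)[y0:y1,x0:x1]; cv2.imwrite(dst,cv2.resize(im,None,fx=s,fy=s,interpolation=cv2.INTER_CUBIC))
E
python3 - <<'E'
from h import *
crop("pics/top0.png","pics/c1.png",145,135,295,255,5)
crop("pics/top0.png","pics/c2.png",250,95,420,290,3)
crop("pics/scene0.png","pics/c3.png",190,100,390,280,4)
im=cv2.imread("pics/top0.png"); hsv=cv2.cvtColor(im,cv2.COLOR_BGR2HSV)
def show(nm,m,z):
    n,l,s,c=cv2.connectedComponentsWithStats(m)
    for i in range(1,n):
        if s[i,4]>25: print(nm,s[i].tolist(),c[i].round(1),cast("top",c[i],z).round(4).tolist())
show("yellow",cv2.inRange(hsv,(20,120,150),(32,255,255)),.022)
show("red",cv2.inRange(hsv,(0,200,100),(4,255,255)),.105)
show("green",cv2.inRange(hsv,(50,120,90),(75,255,255)),.1)
show("white",cv2.inRange(hsv,(15,5,190),(40,70,255)),.0)
E
```

```text
yellow [146, 95, 7, 5, 26] [149.   96.9] [[0.8664, 0.2908, 0.022]]
yellow [310, 184, 16, 15, 147] [317.7 191.5] [[0.5843, -0.229, 0.022]]
yellow [364, 195, 8, 7, 38] [367.8 197.7] [[0.5692, -0.3799, 0.022]]
yellow [259, 208, 8, 8, 47] [262.7 211.5] [[0.5204, -0.0647, 0.022]]
yellow [352, 233, 16, 13, 160] [359.2 239.2] [[0.4449, -0.3514, 0.022]]
green [259, 229, 10, 11, 85] [263.4 233.7] [[0.4511, -0.0628, 0.1]]
white [0, 73, 5, 8, 38] [ 1.9 76.3] [[0.9289, 0.7584, 0.0]]
white [387, 123, 6, 16, 40] [389.1 130.8] [[0.7861, -0.4594, 0.0]]
white [310, 144, 13, 13, 143] [316. 150.] [[0.7179, -0.2289, 0.0]]
white [345, 158, 14, 12, 53] [352.  163.4] [[0.6785, -0.3405, 0.0]]
white [79, 183, 49, 57, 1983] [106.3 211.2] [[0.5128, 0.4033, 0.0]]
white [162, 186, 77, 50, 3800] [199.9 210.3] [[0.5218, 0.1236, 0.0]]
white [493, 204, 19, 13, 59] [502.2 210.1] [[0.5439, -0.801, 0.0]]
white [128, 266, 53, 18, 195] [151.4 273. ] [[0.3335, 0.2587, 0.0]]
white [191, 331, 26, 44, 374] [202.  352.9] [[0.1118, 0.102, 0.0]]
white [298, 372, 33, 12, 289] [315.6 378.5] [[0.0472, -0.2245, 0.0]]
white [455, 377, 19, 7, 104] [464.2 380.6] [[0.0476, -0.6536, 0.0]]
```

View pics/c1.png

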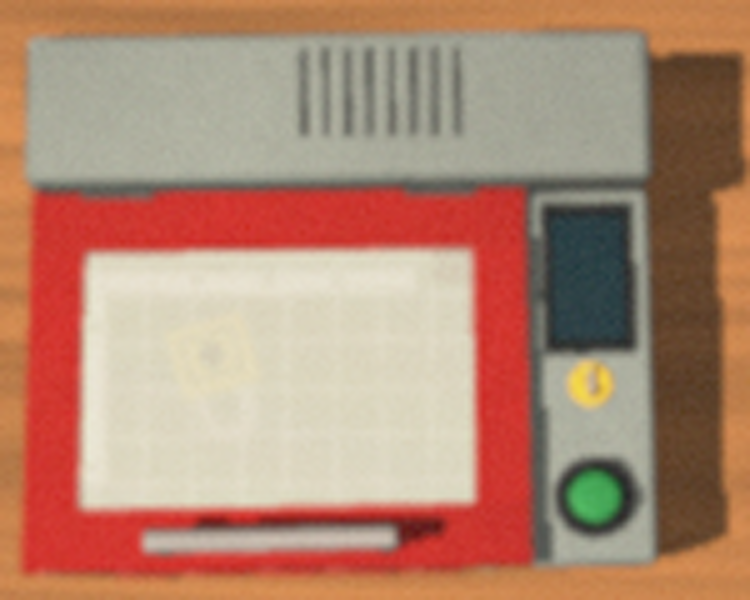

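View pics/c2.png

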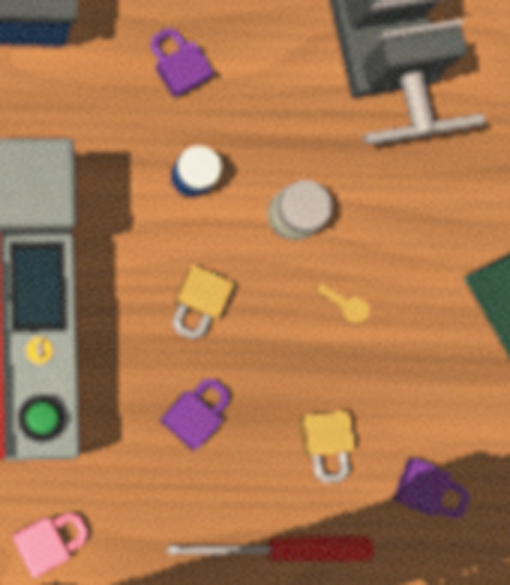

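View pics/c3.png

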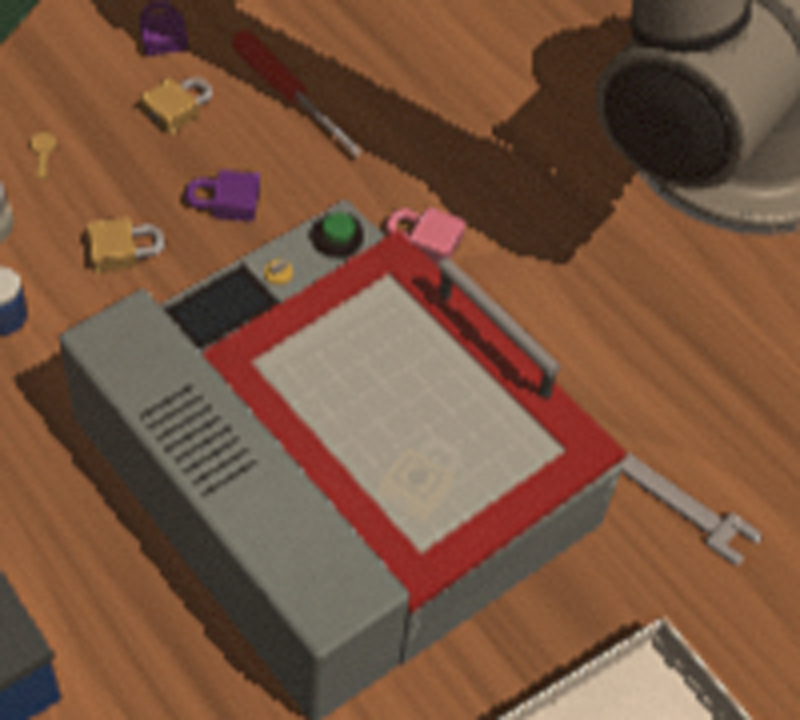

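```bash
python3 - <<'E'
from h import *
ht=np.array([[173.6,243.2],[224.8,242.4]]); hs=np.array([[328.3,191.5],[300.5,167.]])
for z in(.143,.15,.16): print(z,cast("top",ht,z).round(4).tolist(),cast("scene",hs,z).round(4).tolist(),np.linalg.norm(np.diff(cast("top",ht,z),axis=0)))
# button, top est & scene
print(cast("top",[[264.2,233.8]],.108),cast("scene",[[274.6,157.0]],.108))
# housing/wall corners
P=lambda a:np.array(a)/5+[145,135]
print("housing top",cast("top",P([[28,40],[647,35],[650,180],[32,185]]),.13).round(4).tolist())
print("plate",cast("top",P([[40,190],[525,190],[533,565],[25,570]]),.105).round(4).tolist())
E
```

```text
0.143 [[0.4193, 0.1752, 0.143], [0.4243, 0.0412, 0.143]] [[0.4098, 0.1658, 0.143], [0.4211, 0.0421, 0.143]] 0.1340533801166679
0.15 [[0.4192, 0.1741, 0.15], [0.4241, 0.041, 0.15]] [[0.4138, 0.169, 0.15], [0.4251, 0.0462, 0.15]] 0.13316657323618233
0.16 [[0.419, 0.1725, 0.16], [0.4239, 0.0407, 0.16]] [[0.4196, 0.1735, 0.16], [0.4308, 0.052, 0.16]] 0.13189970626406008
[[ 0.45064883 -0.06446129  0.108     ]] [[ 0.447319   -0.06216211  0.108     ]]
housing top [[0.6913, 0.2531, 0.13], [0.7034, -0.0877, 0.13], [0.6216, -0.0902, 0.13], [0.6103, 0.2464, 0.13]]
plate [[0.6124, 0.2474, 0.105], [0.6193, -0.0225, 0.105], [0.4116, -0.0309, 0.105], [0.4031, 0.244, 0.105]]
```

```bash
cat >> h.py <<'E'
from scipy.spatial.transform import Rotation as Ro
def rel(x,y,z,yaw=None):
    s=robot.observe(); R=Ro.from_euler('xyz',s["tool_rot"]); cy=s["tool_rot"][2]
    r=0 if yaw is None else -((yaw-cy+np.pi)%(2*np.pi)-np.pi)
    R2=R*Ro.from_rotvec([0,r,0]); d=R2.inv().apply(np.array([x,y,z])-s["tool_pos"])*100
    print("roll %.2f deg, then shift cm"%np.degrees(r),d.round(2).tolist(),"at",s["tool_pos"].round(4).tolist(),"yaw %.4f"%cy,"t %.1f"%s["time"])
E
python3 - <<'E'
from h import *
rel(0.4215,0.108,0.23,-1.539)
E
python3 -m crank '{"xyz":[[0,0,0],[0,0,0],[0,0,0],[0,0,0],[0,0,0],[0,0,0],[0,0,0],[0,0,0],[0,0,0]],"roll":[-7.37,-7.37,-7.37,-7.37,-7.37,-7.37,-7.37,-7.37,-7.37]}' -1 30; python3 -c "
from h import *
rel(0.4215,0.108,0.23,-1.539)"
```

```text
roll -66.34 deg, then shift cm [-57.51, -3.66, 21.41] at [0.2258, -0.4736, 0.1928] yaw -2.6968 t 0.1
time: 1.05
tool_pos: [0.2258, -0.4737, 0.193]
tool_rot: [-1.571, 0.001, -1.534]
contact_force: [0.1, 0.4, -0.3]
opening: 0.0922
roll 0.29 deg, then shift cm [-57.52, -3.67, 21.4] at [0.2258, -0.4737, 0.193] yaw -1.5339 t 1.1
```

```bash
python3 -m crank '{"xyz":[[0,-0.9,3.57],[0,-0.9,3.57],[0,-0.9,3.57],[0,-0.9,3.57],[0,0,3.57],[0,0,3.57],[-3,0,0],[-3,0,0],[-3,0,0],[-3,0,0],[-3,0,0],[-3,0,0]],"roll":[0,0,0,0,0,0,0,0,0,0,0,0]}'
python3 -m crank '{"xyz":[[-3,0,0],[-3,0,0],[-3,0,0],[-3,0,0],[-3,0,0],[-3,0,0],[-3,0,0],[-3,0,0],[-3,0,0],[-3,0,0],[-3,0,0],[-3,0,0],[-3,0,0],[0,0,0],[0,0,0]],"roll":[0.3,0,0,0,0,0,0,0,0,0,0,0,0,0,0]}'
python3 - <<'E'
from h import *
rel(0.4215,0.108,0.128,-1.539)
for n in("top","wrist","scene"):
    cv2.imwrite(f"pics/{n}1.png",robot.read_camera(n)[:,:,::-1])
E
```

```text
time: 2.25
tool_pos: [0.434, -0.2859, 0.229]
tool_rot: [-1.571, 0.0, -1.539]
contact_force: [1.1, 0.5, -0.6]
opening: 0.0918
time: 3.75
tool_pos: [0.4236, 0.1028, 0.2291]
tool_rot: [-1.571, -0.001, -1.542]
contact_force: [1.0, -0.3, 0.3]
opening: 0.0922
roll -0.20 deg, then shift cm [-0.53, 10.11, -0.19] at [0.4236, 0.1028, 0.2291] yaw -1.5425 t 3.8
```

View pics/wrist1.png

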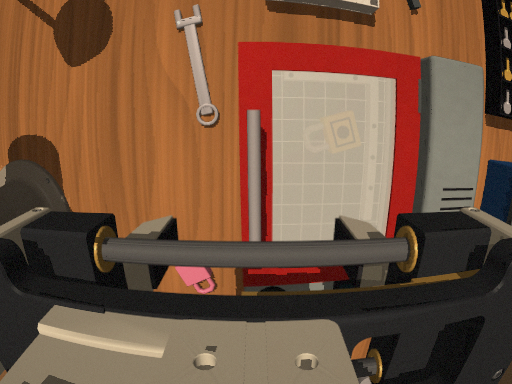

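View pics/top1.png

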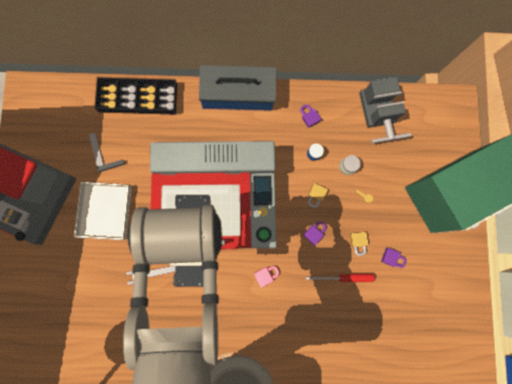

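View pics/scene1.png

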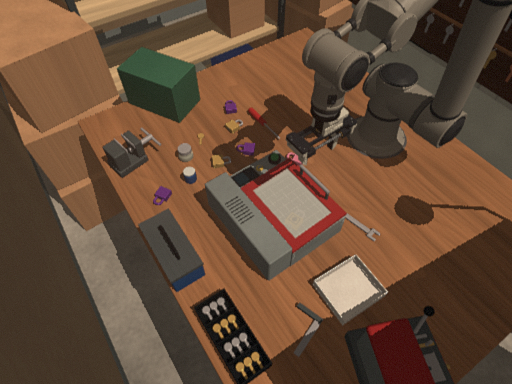

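```bash
python3 -m crank '{"xyz":[[-0.5,2,0],[0,2,0],[0,2,0],[0,2,0],[0,1,0],[0,1,0],[0,0,0]],"roll":[0,0,0,0,0,0,0]}'
python3 - <<'E'
from h import *
c=robot.calibration("wrist");cv2.imwrite("pics/wrist2.png",robot.read_camera("wrist")[:,:,::-1])
E
python3 -m crank '{"xyz":[[0,0,0],[0,0,0],[0,0,0],[0,0,0],[0,0,0],[0,0,0],[0,0,0],[0,0,0],[0,0,0],[0,0,0]],"roll":[0,0,0,0,0,0,0,0,0,0]}' 1 20
```

```text
time: 4.6
tool_pos: [0.4233, 0.1072, 0.1286]
tool_rot: [-1.572, -0.0, -1.545]
contact_force: [-0.5, 0.8, 0.2]
opening: 0.0917
time: 5.65
tool_pos: [0.4237, 0.1076, 0.1293]
tool_rot: [-1.571, -0.0, -1.544]
contact_force: [-0.1, -0.0, -0.2]
opening: 0.0166
```

View pics/wrist2.png

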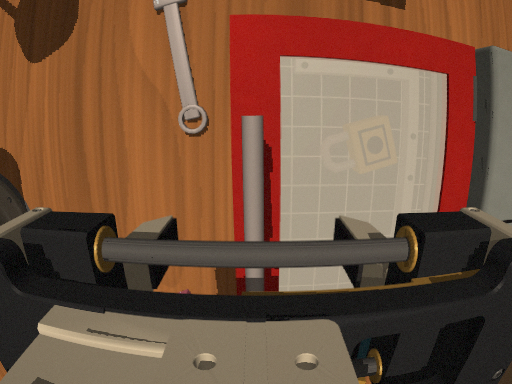

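```bash
python3 -m crank '{"xyz":[[0,0,0],[0,0,0],[0,0,0],[0,0,0],[0,0,0]],"roll":[0,0,0,0,0]}' 1 40
```

```text
time: 6.15
tool_pos: [0.4237, 0.1076, 0.1293]
tool_rot: [-1.571, -0.0, -1.544]
contact_force: [0.6, 0.1, 0.2]
opening: 0.0
```

```bash
python3 - <<'E'
from h import *
for n in("top","wrist","scene"):
    cv2.imwrite(f"pics/{n}3.png",robot.read_camera(n)[:,:,::-1])
crop("pics/scene3.png","pics/c4.png",230,100,400,260,4)
print(robot.observe()["opening"])
E
```

```text
0.0005272954614542666
```

View pics/wrist3.png

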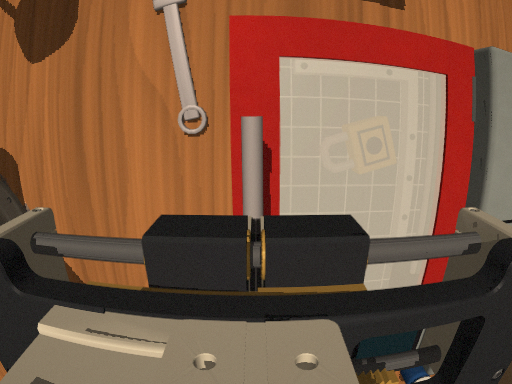

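View pics/c4.png

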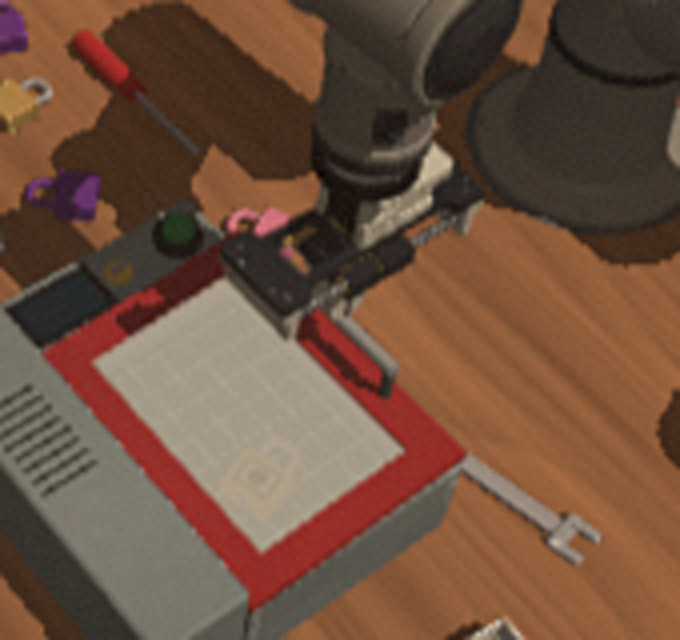

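```bash
python3 -m crank '{"xyz":[[0,-0.3,0],[0,-0.3,0],[0,-0.3,0],[0,0,0]],"roll":[0,0,0,0]}' 1 40
python3 - <<'E'
from h import *
print(proj("wrist",[robot.observe()["tool_pos"],robot.observe()["tool_pos"]+[0,0,.03]]))
for n in("top","wrist","scene"):
    cv2.imwrite(f"pics/{n}4.png",robot.read_camera(n)[:,:,::-1])
crop("pics/scene4.png","pics/c5.png",260,130,360,220,7)
E
```

```text
time: 6.7
tool_pos: [0.4241, 0.1076, 0.1389]
tool_rot: [-1.57, -0.0, -1.544]
contact_force: [-0.2, 0.8, -0.3]
opening: 0.0005
[[255.07122173 215.36565933]
 [255.06081607 232.30412454]]
```

View pics/c5.png

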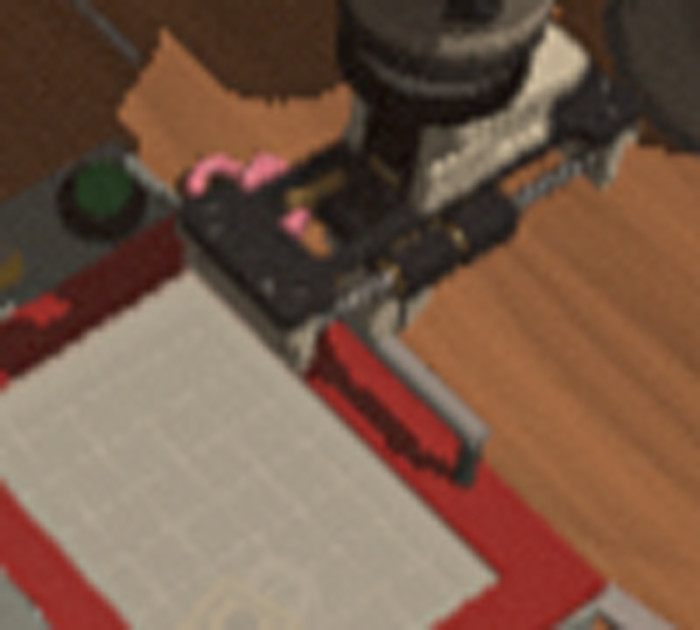

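View pics/wrist4.png

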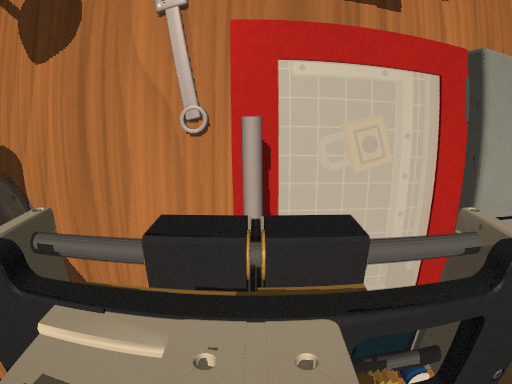

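```bash
python3 - <<'E'
from h import *
p=robot.observe()["tool_pos"]; print(p)
im=cv2.imread("pics/scene4.png")
im=im[110:240,240:380]; s=5; im=cv2.resize(im,None,fx=s,fy=s)
for q,c in((p,(255,255,0)),(p+[0,0,.019],(0,255,0)),(p+[0,0,.066],(255,0,255)),(np.array([.4215,.108,.143]),(255,255,255))):
    u=(proj("scene",[q])[0]-[240,110])*s; cv2.circle(im,(int(u[0]),int(u[1])),4,c,-1)
cv2.imwrite("pics/c6.png",im)
E
```

```text
[0.42367076 0.10760965 0.13830194]
```

View pics/c6.png

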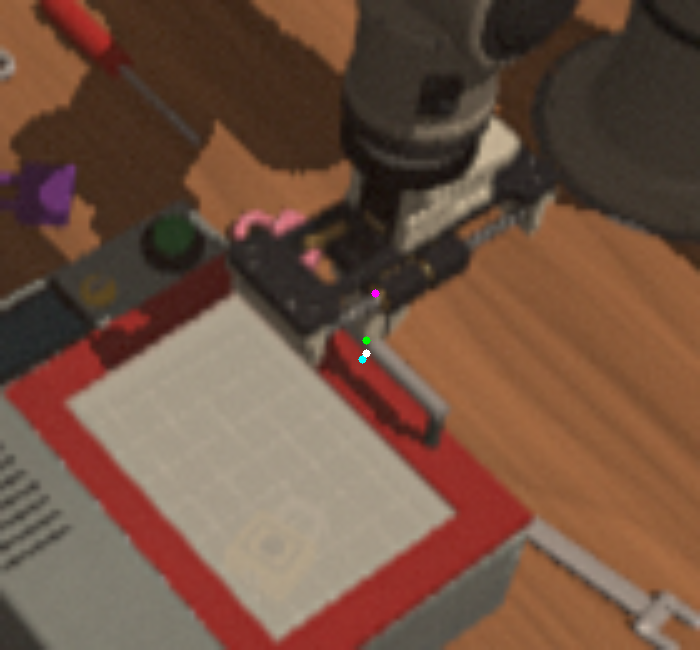

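```bash
python3 -m crank '{"xyz":[[0,-0.3,0],[0,-0.3,0],[0,-0.3,0],[0,0,0]],"roll":[0,0,0,0]}' 1 40
python3 - <<'E'
from h import *
for n in("top","wrist","scene"):
    cv2.imwrite(f"pics/{n}5.png",robot.read_camera(n)[:,:,::-1])
crop("pics/scene5.png","pics/c7.png",260,130,360,220,7)
E
```

```text
time: 7.25
tool_pos: [0.4241, 0.1077, 0.1478]
tool_rot: [-1.57, -0.0, -1.544]
contact_force: [0.0, -0.6, 0.0]
opening: 0.0006
```

View pics/c7.png

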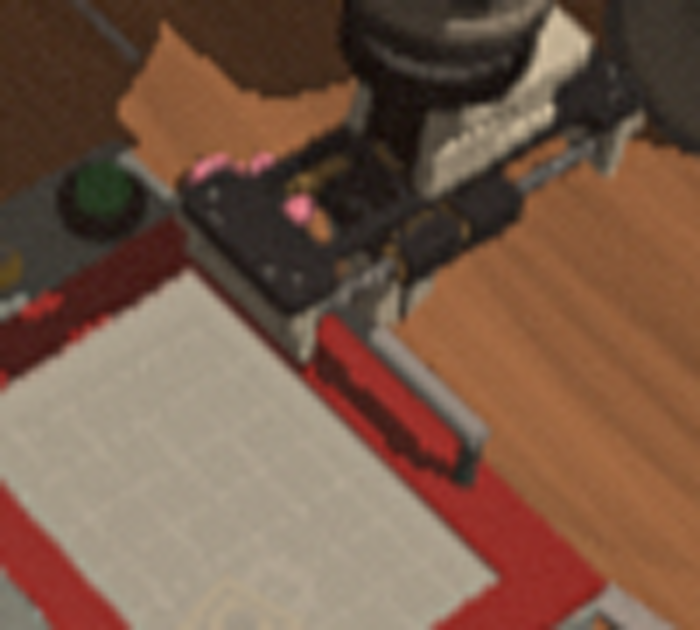

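View pics/wrist5.png

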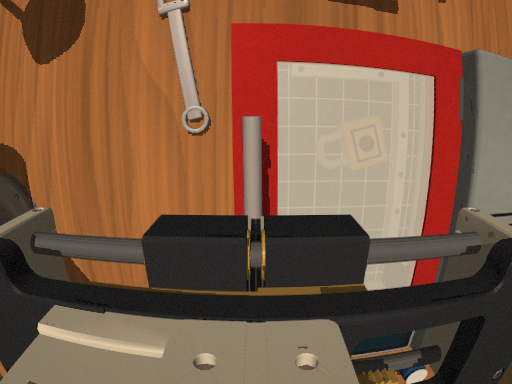

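```bash
python3 -m crank '{"xyz":[[0,-3,0],[0,-3,0],[0,-3,0],[0,-3,0],[0,0,0],[0,0,0],[0,0,0],[0,0,0],[0,0,0],[0,0,0],[0,0,0]],"roll":[0,0,0,0,0,0,0,0,0,0,0]}' -0.4 40
python3 - <<'E'
from h import *
p=robot.observe()["tool_pos"]; print(p,robot.observe()["opening"])
im=robot.read_camera("scene")[:,:,::-1].copy(); cv2.imwrite("pics/scene6.png",im)
cv2.imwrite("pics/wrist6.png",robot.read_camera("wrist")[:,:,::-1])
im=im[60:230,240:400]; s=4; im=cv2.resize(im,None,fx=s,fy=s,interpolation=cv2.INTER_CUBIC)
for q,c in((p,(255,255,0)),(p+[0,0,.019],(0,255,0)),(p+[0,0,.066],(255,0,255))):
    u=(proj("scene",[q])[0]-[240,60])*s; cv2.circle(im,(int(u[0]),int(u[1])),3,c,-1)
cv2.imwrite("pics/c8.png",im)
E
```

```text
time: 8.5
tool_pos: [0.4237, 0.1076, 0.2671]
tool_rot: [-1.571, -0.0, -1.544]
contact_force: [0.3, -0.7, 0.1]
opening: 0.0644
[0.4236698  0.10761668 0.26705699] 0.06440091868930342
```

View pics/c8.png

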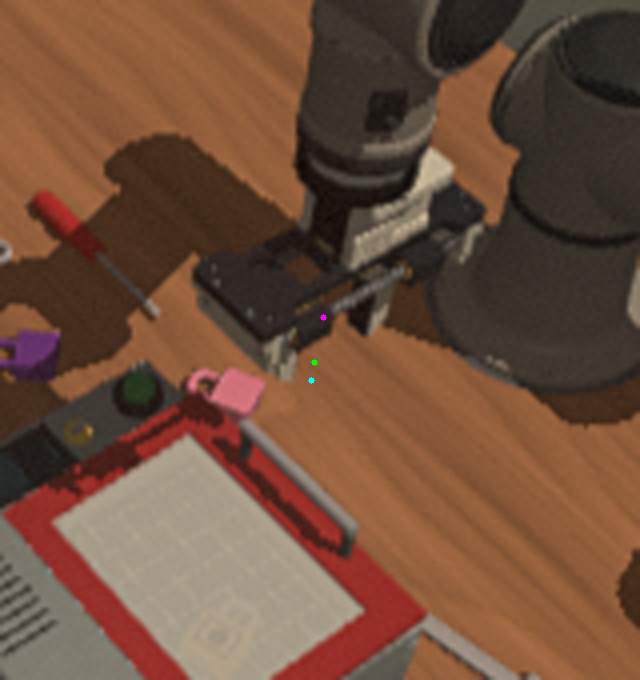

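View pics/wrist6.png

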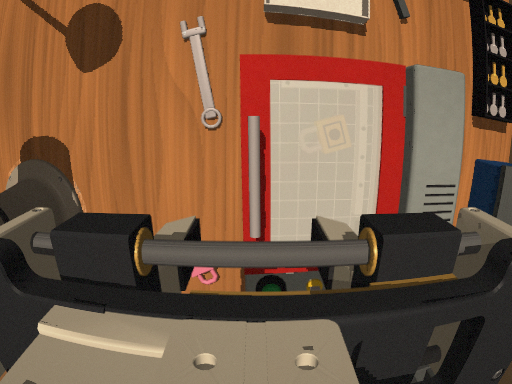

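```bash
python3 - <<'E'
from h import *
print([a for a in dir(robot) if a[0]!='_'],robot.hold_point_z)
crop("pics/wrist0.png","pics/c9.png",80,190,440,310,2)
crop("pics/scene6.png","pics/c10.png",285,100,365,165,9)
E
```

```text
['IKError', 'calibration', 'hand_in', 'hold_point_z', 'observe', 'read_camera'] 0.0188
```

View pics/c9.png

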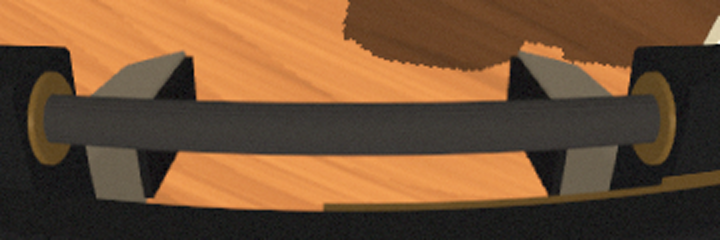

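View pics/c10.png

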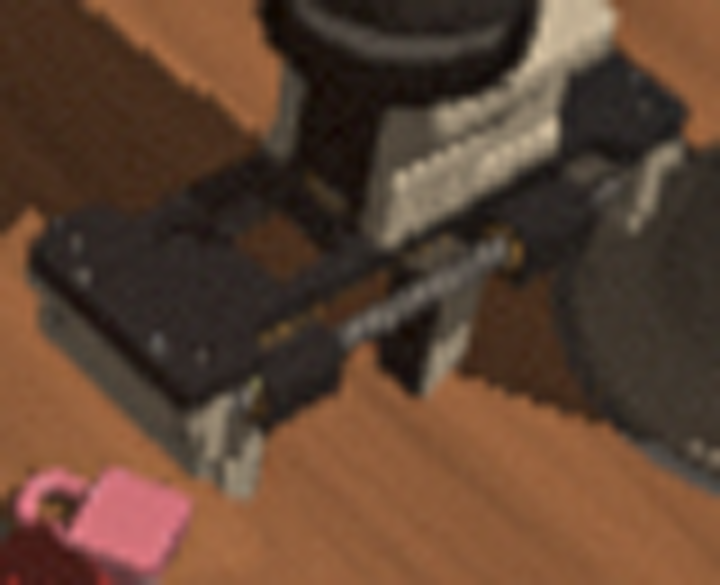

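```bash
python3 - <<'E'
from h import *
p=np.array([.42367,.10762,.26706]); yaw=-1.544
xt=np.array([np.cos(yaw),np.sin(yaw),0]);zt=np.array([-np.sin(yaw),np.cos(yaw),0])
for dz in(0,.01,.02,.03):
  q=[p+s*zt*.0322+a*xt*.0095+[0,0,dz] for s in(-1,1) for a in(-1,1)]
  print(dz,proj("scene",q).round(1).tolist(),proj("wrist",q).round(1).tolist())
E
```

```text
0 [[328.5, 152.1], [324.1, 148.1], [311.4, 162.3], [307.0, 158.1]] [[207.6, 201.8], [208.9, 227.9], [302.5, 201.9], [301.2, 227.9]]
0.01 [[329.0, 149.8], [324.6, 145.8], [311.8, 160.0], [307.4, 155.8]] [[205.3, 206.3], [206.7, 233.4], [304.8, 206.4], [303.3, 233.5]]
0.02 [[329.6, 147.5], [325.1, 143.4], [312.2, 157.7], [307.8, 153.5]] [[202.7, 211.2], [204.4, 239.5], [307.3, 211.3], [305.6, 239.5]]
0.03 [[330.1, 145.1], [325.6, 141.1], [312.6, 155.3], [308.2, 151.1]] [[199.8, 216.7], [201.7, 246.1], [310.2, 216.7], [308.2, 246.2]]
```

```bash
python3 -m crank '{"xyz":[[0,3,0],[0,3,0],[0,3,0],[0,3,0],[0,2,0],[0,0,0],[0,0,0]],"roll":[0,0,0,0,0,0,0]}' -1 40
python3 -m crank '{"xyz":[[0,0.3,0],[0,0.3,0],[0,0.3,0],[0,0,0]],"roll":[0,0,0,0]}' 
python3 -m crank '{"xyz":[[0,0.2,0],[0,0.2,0],[0,0.2,0],[0,0,0]],"roll":[0,0,0,0]}' 
python3 -m crank '{"xyz":[[0,0.2,0],[0,0.2,0],[0,0.2,0],[0,0,0]],"roll":[0,0,0,0]}' 
```

```text
time: 9.3
tool_pos: [0.424, 0.1076, 0.1278]
tool_rot: [-1.571, -0.0, -1.544]
contact_force: [0.9, -1.1, 0.0]
opening: 0.0917
time: 9.7
tool_pos: [0.4236, 0.1076, 0.1182]
tool_rot: [-1.571, -0.0, -1.544]
contact_force: [-0.2, 0.3, 0.3]
opening: 0.0925
time: 10.1
tool_pos: [0.4235, 0.1076, 0.112]
tool_rot: [-1.571, -0.0, -1.544]
contact_force: [-0.1, 1.1, 0.4]
opening: 0.0916
time: 10.5
tool_pos: [0.4235, 0.1076, 0.106]
tool_rot: [-1.571, -0.0, -1.544]
contact_force: [0.2, 0.2, 0.2]
opening: 0.092
```

Now close gently to see whether the bar is between the pads.

```bash
python3 -m crank '{"xyz":[[0,0.2,0],[0,0.2,0],[0,0.2,0],[0,0,0]],"roll":[0,0,0,0]}' 
python3 -m crank '{"xyz":[[0,0,0],[0,0,0],[0,0,0],[0,0,0],[0,0,0],[0,0,0],[0,0,0],[0,0,0],[0,0,0],[0,0,0],[0,0,0],[0,0,0],[0,0,0],[0,0,0],[0,0,0]],"roll":[0,0,0,0,0,0,0,0,0,0,0,0,0,0,0]}' 1 10
python3 - <<'E'
from h import *
for n in("wrist","scene"):
    cv2.imwrite(f"pics/{n}7.png",robot.read_camera(n)[:,:,::-1])
crop("pics/scene7.png","pics/c11.png",260,130,360,220,7)
E
```

```text
time: 10.9
tool_pos: [0.4235, 0.1076, 0.1]
tool_rot: [-1.571, -0.0, -1.544]
contact_force: [-1.0, -0.2, 0.2]
opening: 0.0917
time: 12.4
tool_pos: [0.422, 0.1076, 0.0999]
tool_rot: [-1.574, -0.0, -1.544]
contact_force: [-5.5, 0.1, 2.3]
opening: 0.0111
```

View pics/c11.png

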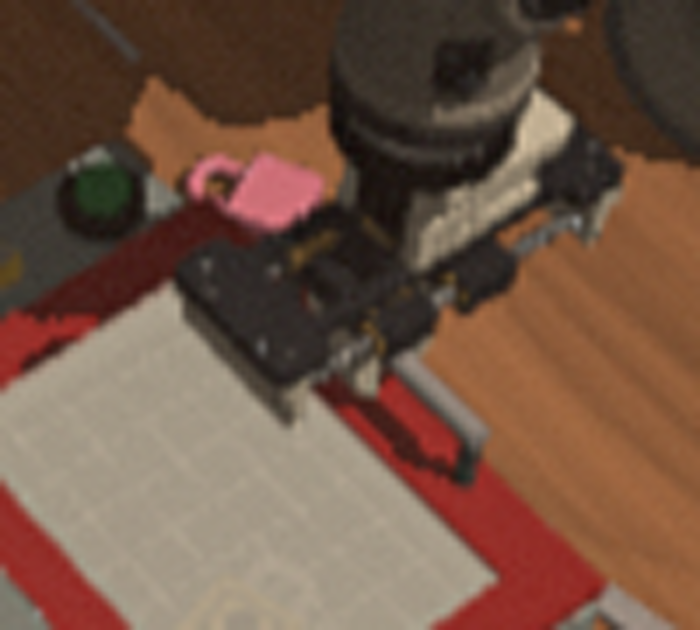

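```bash
python3 - <<'E'
import numpy as np
t=np.linspace(0.0,1.62,41);x=-19.7*np.cos(t)+4.3*np.sin(t);z=19.7*np.sin(t)+4.3*np.cos(t)
print([[0,round(-b,2),round(a,2)] for a,b in zip(np.diff(x),np.diff(z))])
E
```

```text
[[0, np.float64(-0.79), np.float64(0.19)], [0, np.float64(-0.79), np.float64(0.22)], [0, np.float64(-0.78), np.float64(0.25)], [0, np.float64(-0.77), np.float64(0.29)], [0, np.float64(-0.75), np.float64(0.32)], [0, np.float64(-0.74), np.float64(0.35)], [0, np.float64(-0.72), np.float64(0.38)], [0, np.float64(-0.71), np.float64(0.4)], [0, np.float64(-0.69), np.float64(0.43)], [0, np.float64(-0.67), np.float64(0.46)], [0, np.float64(-0.65), np.float64(0.49)], [0, np.float64(-0.63), np.float64(0.51)], [0, np.float64(-0.61), np.float64(0.54)], [0, np.float64(-0.59), np.float64(0.56)], [0, np.float64(-0.57), np.float64(0.59)], [0, np.float64(-0.54), np.float64(0.61)], [0, np.float64(-0.52), np.float64(0.63)], [0, np.float64(-0.49), np.float64(0.65)], [0, np.float64(-0.47), np.float64(0.67)], [0, np.float64(-0.44), np.float64(0.69)], [0, np.float64(-0.41), np.float64(0.71)], [0, np.float64(-0.38), np.float64(0.72)], [0, np.float64(-0.35), np.float64(0.74)], [0, np.float64(-0.32), np.float64(0.75)], [0, np.float64(-0.29), np.float64(0.76)], [0, np.float64(-0.26), np.float64(0.77)], [0, np.float64(-0.23), np.float64(0.78)], [0, np.float64(-0.2), np.float64(0.79)], [0, np.float64(-0.16), np.float64(0.8)], [0, np.float64(-0.13), np.float64(0.81)], [0, np.float64(-0.1), np.float64(0.81)], [0, np.float64(-0.07), np.float64(0.81)], [0, np.float64(-0.03), np.float64(0.82)], [0, np.float64(0.0), np.float64(0.82)], [0, np.float64(0.03), np.float64(0.82)], [0, np.float64(0.07), np.float64(0.81)], [0, np.float64(0.1), np.float64(0.81)], [0, np.float64(0.13), np.float64(0.81)], [0, np.float64(0.16), np.float64(0.8)], [0, np.float64(0.2), np.float64(0.79)]]
```

```bash
python3 -m crank '{"xyz":[[0,0,0],[0,0,0],[0,0,0],[0,-0.79,0.19],[0,-0.79,0.22],[0,-0.78,0.25],[0,-0.77,0.29],[0,-0.75,0.32],[0,-0.74,0.35],[0,-0.72,0.38],[0,-0.71,0.4]],"roll":[0,0,0,0,0,0,0,0,0,0,0]}' 1 40
```

```text
time: 13.6
tool_pos: [0.4502, 0.1086, 0.1615]
tool_rot: [-1.566, 0.001, -1.545]
contact_force: [12.2, 2.9, -18.9]
opening: 0.0107
```

```bash
python3 -m crank '{"xyz":[[0,0.05,0.1],[0,-0.69,0.43],[0,-0.67,0.46],[0,-0.65,0.49],[0,-0.63,0.51],[0,-0.61,0.54],[0,-0.59,0.56],[0,-0.57,0.59],[0,-0.54,0.61]],"roll":[0,0,0,0,0,0,0,0,0]}'
```

```text
time: 14.5
tool_pos: [0.4913, 0.1101, 0.2078]
tool_rot: [-1.572, 0.001, -1.544]
contact_force: [11.4, 5.4, -27.1]
opening: 0.0108
```

```bash
python3 -m crank '{"xyz":[[0,0.15,0.15],[0,0.15,0.15],[0,-0.47,0.67],[0,-0.44,0.69],[0,-0.41,0.71],[0,-0.38,0.72],[0,0,0]],"roll":[0,0,0,0,0,0,0]}'
```

```text
time: 15.2
tool_pos: [0.5193, 0.111, 0.2264]
tool_rot: [-1.574, 0.001, -1.544]
contact_force: [-12.2, 3.4, 13.0]
opening: 0.0108
```

```bash
python3 - <<'E'
import numpy as np
from scipy.optimize import brentq
f=lambda t:np.array([-.197*np.cos(t)+.043*np.sin(t),.197*np.sin(t)+.043*np.cos(t)])
for u in(0,.02,.04,.06,.08,.1):
    for d in((.0693,.1079),(.0973,.1265)):
        p=f(u)+d; r=np.hypot(*p); th=np.radians(167.69)-np.arctan2(p[1],p[0]); print(u,"r %.4f th %.3f"%(r,th))
E
python3 -m crank '{"xyz":[[0,-0.2,-0.1],[0,-0.35,0.74],[0,-0.32,0.75],[0,-0.29,0.76],[0,0,0]],"roll":[0,0,0,0,0]}'
```

```text
0 r 0.1977 th 0.654
0 r 0.1966 th 0.824
0.02 r 0.2001 th 0.670
0.02 r 0.1996 th 0.838
0.04 r 0.2026 th 0.686
0.04 r 0.2025 th 0.852
0.06 r 0.2050 th 0.702
0.06 r 0.2055 th 0.866
0.08 r 0.2074 th 0.717
0.08 r 0.2084 th 0.879
0.1 r 0.2098 th 0.733
0.1 r 0.2112 th 0.893
time: 15.7
tool_pos: [0.5418, 0.1118, 0.2377]
tool_rot: [-1.572, 0.001, -1.544]
contact_force: [-8.2, 4.9, 8.7]
opening: 0.0106
```

```bash
python3 -m crank '{"xyz":[[0,-0.29,0.76],[0,-0.26,0.77],[0,-0.23,0.78],[0,-0.2,0.79],[0,-0.16,0.8],[0,-0.13,0.81],[0,-0.1,0.81],[0,0,0]],"roll":[0,0,0,0,0,0,0,0]}'
```

```text
time: 16.5
tool_pos: [0.5982, 0.1132, 0.2516]
tool_rot: [-1.569, 0.001, -1.544]
contact_force: [-2.9, 4.2, 6.5]
opening: 0.0109
```

```bash
python3 -m crank '{"xyz":[[0,-0.07,0.81],[0,-0.03,0.82],[0,0,0.82],[0,0.03,0.82],[0,0.07,0.81],[0,0.1,0.81],[0,0.13,0.81],[0,0,0]],"roll":[0,0,0,0,0,0,0,0]}'
python3 - <<'E'
import numpy as np
from h import *
s=robot.observe()["tool_pos"]; p=np.array([-.1955+s[0]-.422,.0493+s[2]-.0999]); print(p,np.hypot(*p),np.radians(167.69)-np.arctan2(p[1],p[0]))
E
```

```text
time: 17.3
tool_pos: [0.6556, 0.1144, 0.2486]
tool_rot: [-1.569, 0.001, -1.544]
contact_force: [0.2, 4.3, 2.3]
opening: 0.0109
[0.03808491 0.19798308] 0.20161290208362728 1.545989335113861
```

Continue to the upper stop.

```bash
python3 -m crank '{"xyz":[[0,0.16,0.8],[0,0.2,0.79],[0,0.1,0.4],[0,0,0],[0,0,0],[0,0,0]],"roll":[0,0,0,0,0,0]}'
python3 - <<'E'
import numpy as np
from h import *
s=robot.observe()["tool_pos"]; p=np.array([-.1955+s[0]-.422,.0493+s[2]-.0999]); print(p,np.hypot(*p),np.radians(167.69)-np.arctan2(p[1],p[0]))
for n in("top","wrist","scene"):
    cv2.imwrite(f"pics/{n}8.png",robot.read_camera(n)[:,:,::-1])
E
```

```text
time: 17.9
tool_pos: [0.6748, 0.115, 0.2435]
tool_rot: [-1.57, 0.001, -1.544]
contact_force: [-2.1, 3.8, 4.9]
opening: 0.011
[0.05733149 0.19290582] 0.20124501623359697 1.6448317405386121
```

View pics/scene8.png

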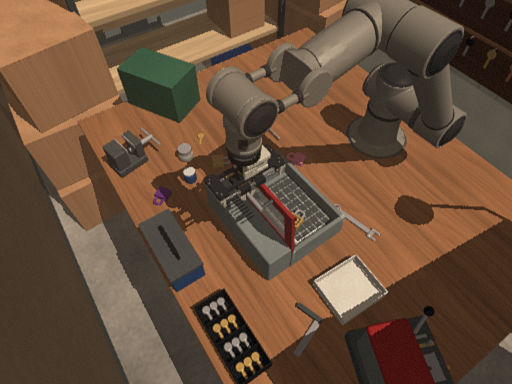

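View pics/wrist8.png

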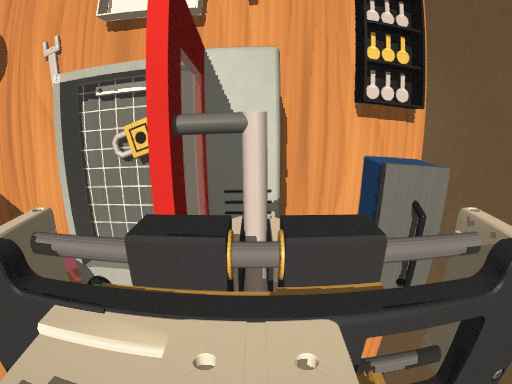

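```bash
python3 -m crank '{"xyz":[[0,0,0],[0,0,0],[0,0,0],[0,0,0],[0,0,0],[0,-0.5,0],[0,-1,0],[0,-1.5,0],[0,-2,0],[0,-2,0],[0,-2,0],[0,-2,0],[0,0,0]],"roll":[0,0,0,0,0,0,0,0,0,0,0,0,0]}' 0.4 40
python3 - <<'E'
from h import *
for n in("top","wrist","scene"):
    cv2.imwrite(f"pics/{n}9.png",robot.read_camera(n)[:,:,::-1])
E
```

```text
time: 19.35
tool_pos: [0.6759, 0.1144, 0.3564]
tool_rot: [-1.564, 0.0, -1.544]
contact_force: [0.6, 0.3, -0.1]
opening: 0.0276
```

View pics/wrist9.png

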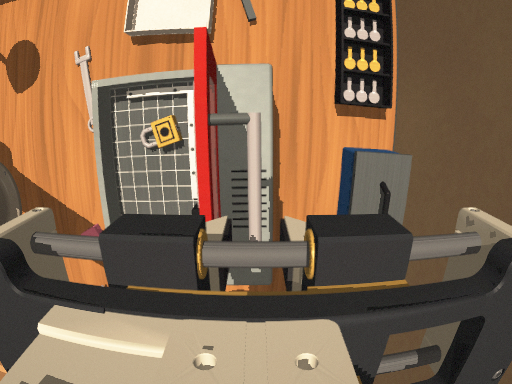

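```bash
python3 -m crank '{"xyz":[[0,0,-3],[0,0,-3],[0,0,-3],[0,0,-3],[0,0,-3],[0,0,-3],[0,0,-3],[0,0,-3],[0,0,-2]],"roll":[0,0,0,0,0,0,0,0,0]}' -0.3
python3 -m crank '{"xyz":[[0,0,0],[0,0,0],[0,0,0],[0,0,0],[0,0,0],[0,0,0],[0,0,0],[0,0,0],[0,0,0],[0,0,0],[0,0,0],[0,0,0],[0,0,0]],"roll":[-8.2,-8.2,-8.2,-8.2,-8.2,-8.2,-8.2,-8.2,-8.2,-8.2,-8.2,0,0]}'
python3 - <<'E'
from h import *
np.save("cw10.npy",robot.calibration("wrist")["pose"])
for n in("wrist","top","scene"):
    cv2.imwrite(f"pics/{n}10.png",robot.read_camera(n)[:,:,::-1])
E
```

```text
time: 20.4
tool_pos: [0.4126, 0.1074, 0.3513]
tool_rot: [-1.573, -0.0, -1.544]
contact_force: [-0.0, 0.6, -0.4]
opening: 0.0596
time: 21.7
tool_pos: [0.4147, 0.1074, 0.3515]
tool_rot: [-1.571, 0.001, 0.026]
contact_force: [0.5, -0.3, 0.2]
opening: 0.0597
```

View pics/wrist10.png

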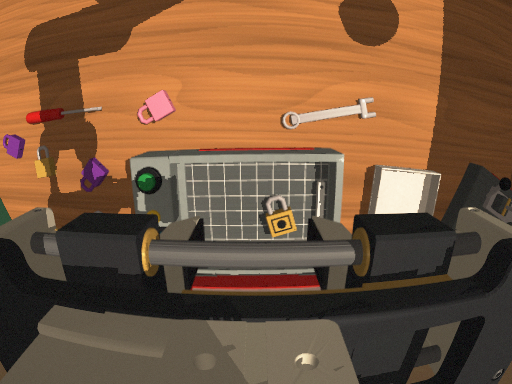

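View pics/top10.png

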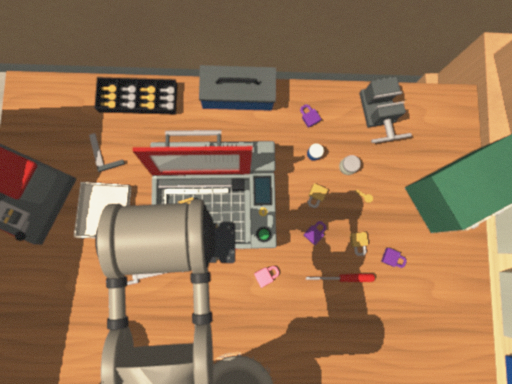

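View pics/scene10.png

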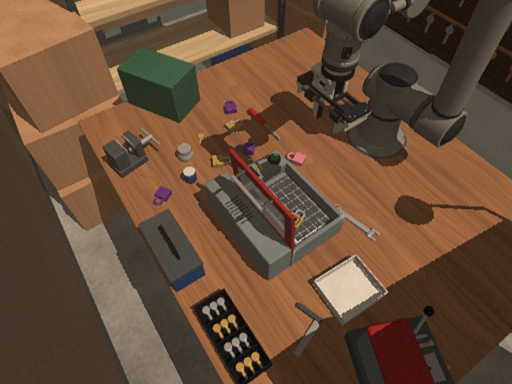

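```bash
python3 -m crank '{"xyz":[[3,0,0],[3,0,0],[3,0,0],[3,0,0],[3,0,0],[0,0,0],[0,0,0]],"roll":[0,0,0,0,0,0,0]}'
python3 - <<'E'
from h import *
np.save("cw11.npy",robot.calibration("wrist")["pose"])
cv2.imwrite(f"pics/wrist11.png",robot.read_camera("wrist")[:,:,::-1])
crop("pics/wrist11.png","pics/c12.png",110,50,370,220,3)
E
```

```text
time: 22.55
tool_pos: [0.5649, 0.1119, 0.3512]
tool_rot: [-1.571, 0.002, 0.029]
contact_force: [-0.6, -0.1, -0.8]
opening: 0.0595
```

View pics/c12.png

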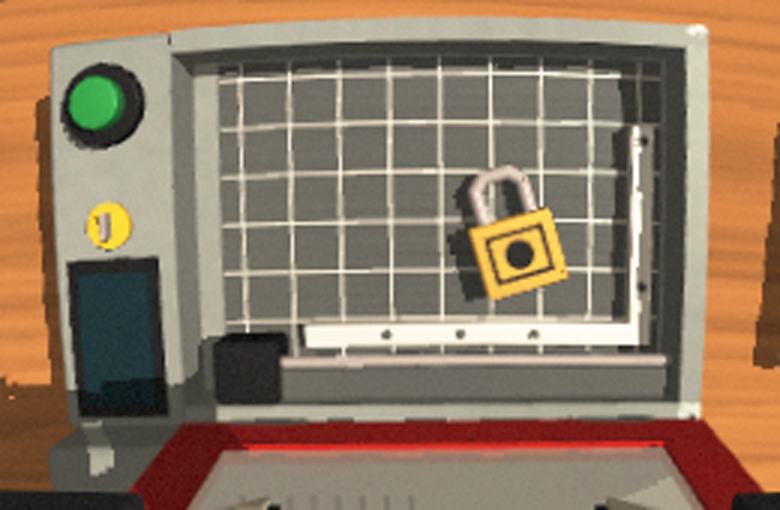

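```bash
python3 - <<'E'
from h import *
cal=robot.calibration("wrist"); cal["pose"]=np.load("cw11.npy")
P=lambda a:np.array(a,float)/3+[110,50]-0.33
C=lambda a,z:cast("wrist",P(a),z,cal)
f=C([[305,325],[400,324],[500,323],[600,322],[630,322]],.064); print("rear fence",f.round(4).tolist())
g=C([[633,125],[632,200],[631,260],[630,322]],.064); print("side",g.round(4).tolist())
a=f[-1]-f[0]; print("yaw rear",np.arctan2(a[0],-a[1])); a=g[0]-g[-1]; print("yaw side",np.arctan2(-a[1],-a[0]),np.linalg.norm(a))
d=C([[468,229],[547,206],[568,275],[490,300]],.072); print("done",d.round(4).tolist(),d.mean(0)); print([np.linalg.norm(d[i]-d[i-1]).round(4) for i in range(4)])
print("shackle tip",C([[497,168]],.065))
print("button",C([[98,103]],.108))
w=C([[190,55],[685,48]],.095); print("front wall",w)
print("wall corners",C([[685,410],[205,410]],.095))
E
```

```text
rear fence [[0.5693, 0.0402, 0.064], [0.5675, 0.0922, 0.064], [0.5653, 0.1463, 0.064], [0.5626, 0.2013, 0.064], [0.5619, 0.2181, 0.064]]
side [[0.454, 0.2142, 0.064], [0.4949, 0.2153, 0.064], [0.5277, 0.2165, 0.064], [0.5619, 0.2181, 0.064]]
yaw rear -3.0999602294597457
yaw side 0.03643541901280308 0.10797959541139764
done [[0.5147, 0.1269, 0.072], [0.5008, 0.1681, 0.072], [0.537, 0.1809, 0.072], [0.552, 0.1399, 0.072]] [0.52614683 0.15395155 0.072     ]
[np.float64(0.0395), np.float64(0.0434), np.float64(0.0384), np.float64(0.0437)]
shackle tip [[0.48167316 0.14146524 0.065     ]]
button [[ 0.44965341 -0.06218029  0.108     ]]
front wall [[ 0.42537674 -0.01735565  0.095     ]
 [ 0.41423383  0.2335781   0.095     ]]
wall corners [[ 0.60327164  0.24485952  0.095     ]
 [ 0.61087893 -0.00920318  0.095     ]]
```

```bash
python3 - <<'E'
from h import *
p=np.array([.42367,.10762,.26706]); yaw=-1.544
xt=np.array([np.cos(yaw),np.sin(yaw),0]);zt=np.array([-np.sin(yaw),np.cos(yaw),0])
for dz in(.03,.05,.066,.08,.1):
  for s in(-1,1): print(dz,s,proj("scene",[p+s*zt*.095+a*xt*.0375+[0,0,dz] for a in(-1,1)]).round(1).tolist())
for dz in(.03,.066): print("back fingers",dz,proj("scene",[p+s*zt*.05+a*xt*.0095+[0,0,dz] for s in(-1,1) for a in(-1,1)]).round(1).tolist())
im=cv2.imread("pics/top10.png"); crop("pics/top10.png","pics/c13.png",70,170,150,250,6)
E
```

```text
0.03 -1 [[353.4, 141.4], [335.4, 126.0]]
0.03 1 [[301.4, 172.4], [284.1, 154.9]]
0.05 -1 [[354.9, 136.6], [336.5, 121.1]]
0.05 1 [[302.1, 167.7], [284.5, 150.1]]
0.066 -1 [[356.1, 132.5], [337.5, 117.0]]
0.066 1 [[302.7, 163.8], [284.9, 146.2]]
0.08 -1 [[357.2, 129.0], [338.3, 113.4]]
0.08 1 [[303.3, 160.4], [285.2, 142.7]]
0.1 -1 [[358.8, 123.7], [339.6, 108.0]]
0.1 1 [[304.0, 155.3], [285.6, 137.5]]
back fingers 0.03 [[334.8, 142.4], [330.3, 138.4], [307.6, 158.2], [303.2, 154.0]]
back fingers 0.066 [[337.0, 133.5], [332.3, 129.4], [309.1, 149.5], [304.5, 145.2]]
```

View pics/c13.png

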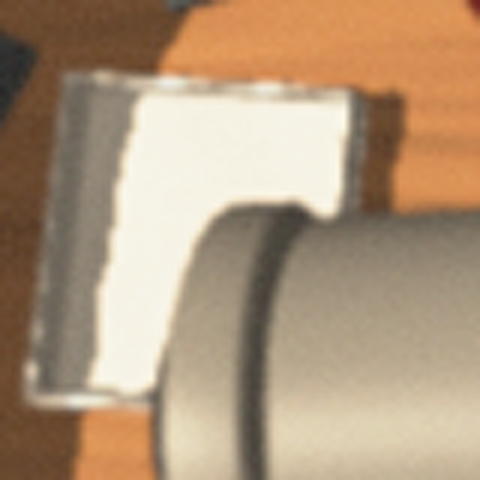

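```bash
python3 - <<'E'
from h import *
crop("pics/top0.png","pics/c14.png",65,170,145,250,6)
c=cast("top",[[80.8,182.5],[129.2,185],[74.7,236.7]],.034);print(c.round(4).tolist(),np.linalg.norm(c[0]-c[1]),np.linalg.norm(c[0]-c[2]),(c[1]+c[2])/2)
rel(.526,.154,.14,.337)
E
```

```text
[[0.5924, 0.4726, 0.034], [0.5884, 0.3307, 0.034], [0.4337, 0.4772, 0.034]] 0.1418973051870221 0.15871546295071867 [0.51108858 0.40394964 0.034     ]
roll -17.63 deg, then shift cm [-2.22, 21.2, 5.24] at [0.5644, 0.1119, 0.352] yaw 0.0293 t 22.6
```

View pics/c14.png

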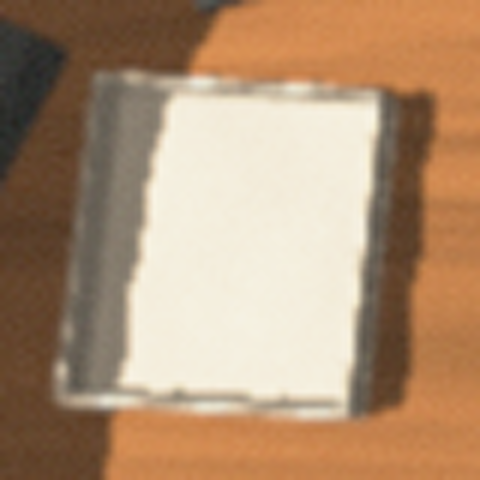

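```bash
python3 -m crank '{"xyz":[[0,0,0],[0,0,0],[0,0,0],[-1.1,1,2.62],[-1.1,1,2.62],[0,3,0],[0,3,0],[0,3,0],[0,3,0],[0,3,0],[0,2,0],[0,2,0],[0,2,0],[0,0,0]],"roll":[-6,-6,-5.6,0,0,0,0,0,0,0,0,0,0,0]}' -0.35 30
python3 - <<'E'
from h import *
rel(.526,.154,.026,.337)
cv2.imwrite(f"pics/wrist12.png",robot.read_camera("wrist")[:,:,::-1])
E
```

```text
time: 24.0
tool_pos: [0.5245, 0.1538, 0.1208]
tool_rot: [-1.57, 0.004, 0.337]
contact_force: [0.1, -0.6, 0.7]
opening: 0.0621
roll -0.00 deg, then shift cm [0.19, 9.48, -0.04] at [0.5245, 0.1538, 0.1208] yaw 0.3370 t 24.0
```

View pics/wrist12.png

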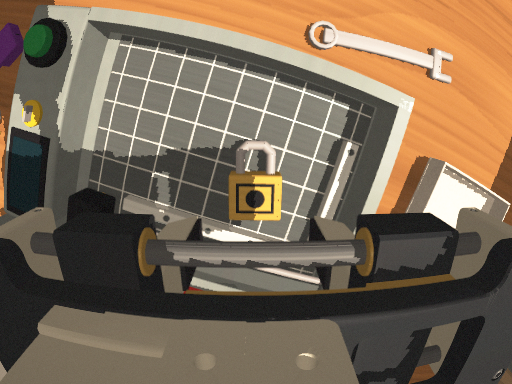

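```bash
python3 -m crank '{"xyz":[[0.2,2,0],[0,2,0],[0,2,0],[0,1,0],[0,1,0],[0,0.5,0],[0,0.5,0],[0,0,0]],"roll":[0,0,0,0,0,0,0,0]}'
python3 -m crank '{"xyz":[[0,0.2,0],[0,0.1,0],[0,0,0]],"roll":[0,0,0]}'
python3 -m crank '{"xyz":[[0,0.1,0],[0,0.1,0],[0,0,0]],"roll":[0,0,0]}'
```

```text
time: 24.85
tool_pos: [0.5288, 0.1547, 0.0321]
tool_rot: [-1.571, 0.0, 0.337]
contact_force: [0.1, -0.3, 0.1]
opening: 0.062
time: 25.15
tool_pos: [0.5289, 0.1547, 0.0293]
tool_rot: [-1.571, -0.0, 0.337]
contact_force: [0.0, -0.6, -0.0]
opening: 0.0617
time: 25.45
tool_pos: [0.5288, 0.1547, 0.0271]
tool_rot: [-1.571, 0.0, 0.337]
contact_force: [-0.1, -0.4, -0.1]
opening: 0.062
```

```bash
for i in 1; do python3 -m crank '{"xyz":[[0,0.1,0],[0,0.1,0],[0,0.1,0],[0,0,0]],"roll":[0,0,0,0]}'; done
python3 -m crank '{"xyz":[[0,0.1,0],[0,0.1,0],[0,0,0]],"roll":[0,0,0]}'
```

```text
time: 25.85
tool_pos: [0.5287, 0.1547, 0.024]
tool_rot: [-1.571, 0.0, 0.337]
contact_force: [0.0, 0.2, -0.6]
opening: 0.0624
time: 26.15
tool_pos: [0.5287, 0.1547, 0.022]
tool_rot: [-1.571, 0.0, 0.337]
contact_force: [0.5, -0.3, 0.4]
opening: 0.0619
```

```bash
python3 -m crank '{"xyz":[[0,0.1,0],[0,0.1,0],[0,0,0]],"roll":[0,0,0]}'
python3 -m crank '{"xyz":[[0,0.1,0],[0,0,0]],"roll":[0,0]}'
python3 -m crank '{"xyz":[[0,0.1,0],[0,0,0]],"roll":[0,0]}'
python3 -m crank '{"xyz":[[0,0.1,0],[0,0,0]],"roll":[0,0]}'
```

```text
time: 26.45
tool_pos: [0.5287, 0.1547, 0.02]
tool_rot: [-1.571, 0.0, 0.337]
contact_force: [0.2, 0.3, -0.0]
opening: 0.0619
time: 26.65
tool_pos: [0.5288, 0.1547, 0.0191]
tool_rot: [-1.571, 0.0, 0.337]
contact_force: [-0.1, 0.6, 0.7]
opening: 0.0616
time: 26.85
tool_pos: [0.5288, 0.1547, 0.0181]
tool_rot: [-1.571, 0.0, 0.337]
contact_force: [0.4, -0.4, 0.6]
opening: 0.0618
time: 27.05
tool_pos: [0.5288, 0.1547, 0.0171]
tool_rot: [-1.571, 0.0, 0.337]
contact_force: [0.4, 1.1, 0.2]
opening: 0.062
```

```bash
python3 -m crank '{"xyz":[[0,0,0],[0,0,0],[0,0,0],[0,0,0],[0,0,0],[0,0,0],[0,0,0],[0,0,0]],"roll":[0,0,0,0,0,0,0,0]}' 1 30
python3 -m crank '{"xyz":[[0,-0.5,0],[0,-0.5,0],[0,-1,0],[0,-1,0],[0,0,0]],"roll":[0,0,0,0,0]}'
python3 - <<'E'
from h import *
cv2.imwrite(f"pics/wrist13.png",robot.read_camera("wrist")[:,:,::-1])
cv2.imwrite(f"pics/scene13.png",robot.read_camera("scene")[:,:,::-1])
crop("pics/scene13.png","pics/c15.png",200,100,360,260,4)
E
```

```text
time: 27.85
tool_pos: [0.5289, 0.1547, 0.0172]
tool_rot: [-1.571, -0.0, 0.337]
contact_force: [0.8, -0.6, 0.4]
opening: 0.0448
time: 28.35
tool_pos: [0.5301, 0.1549, 0.0492]
tool_rot: [-1.572, -0.003, 0.337]
contact_force: [0.4, -0.6, -3.3]
opening: 0.0448
```

View pics/wrist13.png

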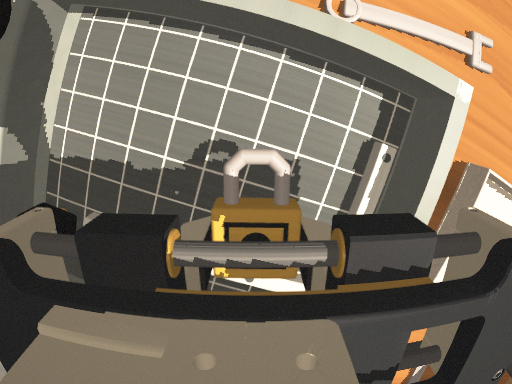

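View pics/c15.png

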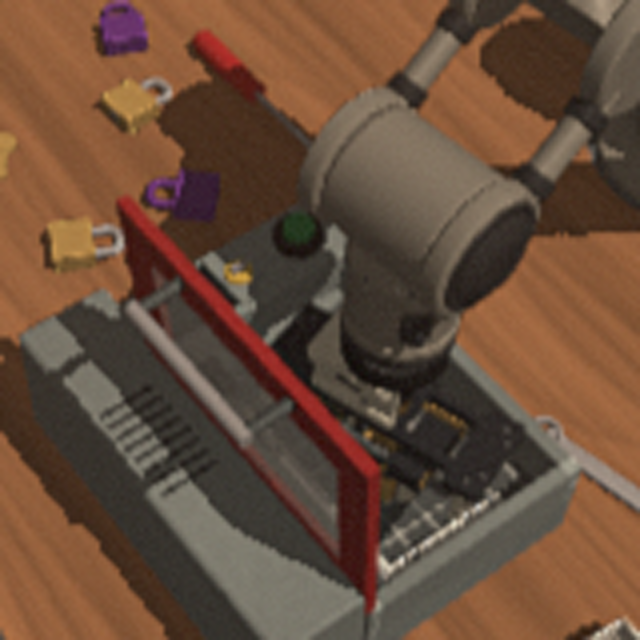

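```bash
python3 -m crank '{"xyz":[[0,-2,0],[0,-2,0],[0,-1,0],[0,0,0],[0,0,0],[0,0,0],[0,0,0]],"roll":[0,0,0,6,6,5.5,0]}' 1 40
python3 -c "
from h import *
rel(.514,.404,.10,.03)"
```

```text
time: 29.15
tool_pos: [0.5284, 0.1546, 0.0966]
tool_rot: [-1.571, 0.001, 0.031]
contact_force: [0.2, -0.2, -2.7]
opening: 0.0448
roll 0.05 deg, then shift cm [-0.7, -0.34, 24.97] at [0.5284, 0.1546, 0.0966] yaw 0.0309 t 29.1
```

```bash
python3 -m crank '{"xyz":[[-0.7,0,2.5],[0,0,2.5],[0,0,2.5],[0,0,2.5],[0,0,2.5],[0,0,2.5],[0,0,2.5],[0,0,2.5],[0,0,2.5],[0,0,2.5],[0,0,0]],"roll":[0,0,0,0,0,0,0,0,0,0,0]}'
python3 - <<'E'
from h import *
rel(.514,.404,-.02,.03)
cv2.imwrite(f"pics/wrist14.png",robot.read_camera("wrist")[:,:,::-1])
E
```

```text
time: 30.25
tool_pos: [0.513, 0.4072, 0.0963]
tool_rot: [-1.57, 0.0, 0.037]
contact_force: [0.8, 0.6, -3.2]
opening: 0.0446
roll 0.41 deg, then shift cm [0.1, 11.63, -0.33] at [0.513, 0.4072, 0.0963] yaw 0.0372 t 30.2
```

View pics/wrist14.png

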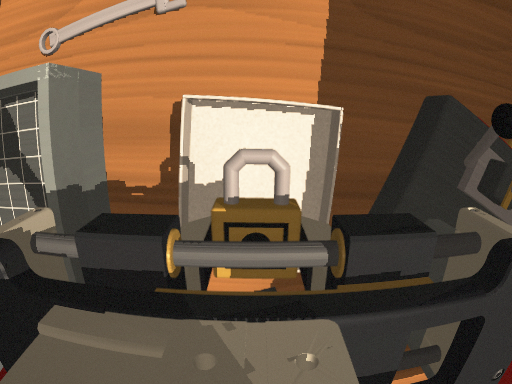

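```bash
python3 - <<'E'
from h import *
for z in(0,.06,.12): print(cast("top",[[74,180],[40,243]],z).round(3).tolist())
crop("pics/scene13.png","pics/c16.png",300,240,460,384,4)
for z in(.0,.06,.12): print(proj("scene",[[.57,.5,z],[.5,.5,z],[.43,.5,z]]).round(0).tolist())
E
```

```text
[[0.605, 0.507, 0.0], [0.414, 0.591, 0.0]]
[[0.595, 0.482, 0.06], [0.413, 0.562, 0.06]]
[[0.585, 0.457, 0.12], [0.413, 0.533, 0.12]]
[[354.0, 328.0], [373.0, 314.0], [390.0, 300.0]]
[[359.0, 322.0], [378.0, 307.0], [396.0, 293.0]]
[[364.0, 315.0], [384.0, 299.0], [403.0, 285.0]]
```

View pics/c16.png

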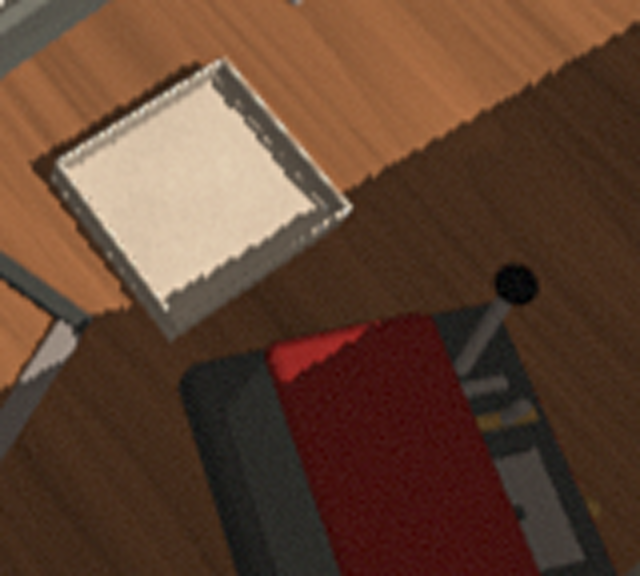

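```bash
python3 - <<'E'
from h import *
for z in(0,.03,.06,.09,.12,.15): print(z,cast("top",[[74,180]],z).round(3).tolist(),cast("scene",[[347,331],[346,335]],z).round(3).tolist())
E
```

```text
0 [[0.605, 0.507, 0.0]] [[0.593, 0.495, 0.0], [0.602, 0.502, 0.0]]
0.03 [[0.6, 0.495, 0.03]] [[0.603, 0.498, 0.03], [0.612, 0.504, 0.03]]
0.06 [[0.595, 0.482, 0.06]] [[0.613, 0.501, 0.06], [0.622, 0.507, 0.06]]
0.09 [[0.59, 0.47, 0.09]] [[0.623, 0.503, 0.09], [0.632, 0.509, 0.09]]
0.12 [[0.585, 0.457, 0.12]] [[0.633, 0.506, 0.12], [0.642, 0.512, 0.12]]
0.15 [[0.58, 0.445, 0.15]] [[0.643, 0.509, 0.15], [0.652, 0.515, 0.15]]
```

```bash
python3 -m crank '{"xyz":[[0,0,-1.8],[0,2,0],[0,2,0],[0,2,0],[0,2,0],[0,2,0],[0,1,0],[0,0.5,0],[0,0.5,0],[0,0,0]],"roll":[0,0,0,0,0,0,0,0,0,0]}'
python3 -m crank '{"xyz":[[0,0.2,0],[0,0,0]],"roll":[0,0]}'
```

```text
time: 31.3
tool_pos: [0.5146, 0.3862, -0.0228]
tool_rot: [-1.571, -0.0, 0.032]
contact_force: [0.4, 0.1, -3.8]
opening: 0.0447
time: 31.5
tool_pos: [0.5147, 0.3865, -0.0244]
tool_rot: [-1.571, -0.001, 0.032]
contact_force: [-1.1, -0.9, -4.2]
opening: 0.0447
```

```bash
python3 -m crank '{"xyz":[[0,0.2,0],[0,0.1,0],[0,0,0]],"roll":[0,0,0]}'
python3 -m crank '{"xyz":[[0,0.1,0],[0,0.1,0],[0,0,0]],"roll":[0,0,0]}'
python3 -m crank '{"xyz":[[0,0.1,0],[0,0.1,0],[0,0,0]],"roll":[0,0,0]}'
```

```text
time: 31.8
tool_pos: [0.5144, 0.3863, -0.0279]
tool_rot: [-1.571, 0.0, 0.032]
contact_force: [-0.2, -0.1, -2.8]
opening: 0.0449
time: 32.1
tool_pos: [0.5146, 0.3864, -0.0297]
tool_rot: [-1.571, -0.0, 0.032]
contact_force: [-1.0, -0.3, -2.0]
opening: 0.0447
time: 32.4
tool_pos: [0.5146, 0.3864, -0.0298]
tool_rot: [-1.571, -0.001, 0.032]
contact_force: [-4.3, -2.9, 11.4]
opening: 0.0448
```

```bash
python3 -m crank '{"xyz":[[0,0,0],[0,0,0],[0,0,0],[0,0,0],[0,-1,0],[0,-2,0],[0,-3,0],[0,-3,0],[0,-3,0],[0,-3,0],[0,-3,0],[0,0,0]],"roll":[0,0,0,0,0,0,0,0,0,0,0,0]}' -0.35
python3 - <<'E'
from h import *
rel(.58,-.23,.15)
for n in("wrist","top"): cv2.imwrite(f"pics/{n}15.png",robot.read_camera(n)[:,:,::-1])
E
```

```text
time: 33.6
tool_pos: [0.5169, 0.3877, 0.1535]
tool_rot: [-1.566, -0.009, 0.032]
contact_force: [0.6, -0.1, 0.3]
opening: 0.0622
roll 0.00 deg, then shift cm [4.34, 0.12, -61.94] at [0.5169, 0.3877, 0.1535] yaw 0.0317 t 33.6
```

View pics/wrist15.png

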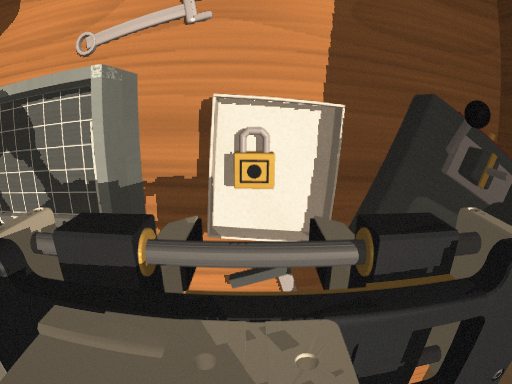

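View pics/top15.png

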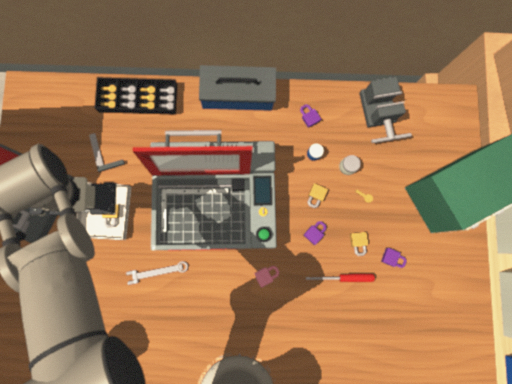

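```bash
python3 -m crank '{"xyz":[[-1,0,-3],[-1,0,-3],[-1,0,-3],[0,-1,-3],[0,-1,-3],[0,-1,-3],[0,-1,-3],[0,-1,-3],[0,0,-3],[0,0,-3],[0,0,-3],[0,0,-3],[0,0,-3],[0,0,-3],[0,0,-3],[0,0,-3],[0,0,-3],[0,0,-3],[0,0,-3],[0,0,-3]],"roll":[0,0,0,0,0,0,0,0,0,0,0,0,0,0,0,0,0,0,0,0]}'
python3 -m crank '{"xyz":[[2,0,-2],[2,0,-2],[2,0,0],[2,0,0],[2,0,0],[2,0,0],[0,0,0],[0,0,0]],"roll":[0,0,0,0,0,0,0,0]}'
python3 - <<'E'
from h import *
rel(.58,-.23,.15)
np.save("cw16.npy",robot.calibration("wrist")["pose"])
for n in("wrist","top"): cv2.imwrite(f"pics/{n}16.png",robot.read_camera(n)[:,:,::-1])
E
```

```text
time: 35.7
tool_pos: [0.5027, -0.2151, 0.1965]
tool_rot: [-1.569, 0.003, 0.032]
contact_force: [-0.0, -0.4, 0.1]
opening: 0.0621
time: 36.5
tool_pos: [0.6239, -0.2501, 0.1963]
tool_rot: [-1.569, 0.003, 0.032]
contact_force: [-0.1, -0.2, 0.6]
opening: 0.0623
roll 0.00 deg, then shift cm [-4.31, 4.65, 2.15] at [0.6239, -0.2501, 0.1963] yaw 0.0321 t 36.5
```

View pics/wrist16.png

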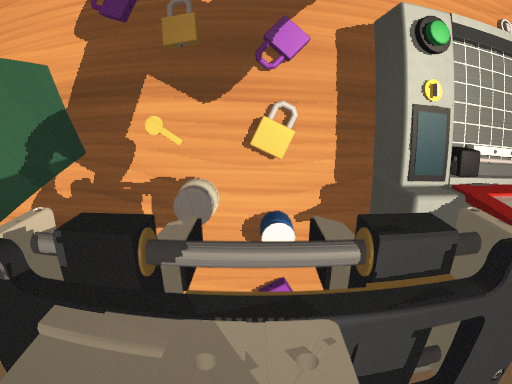

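```bash
cat >> h.py <<'E'
def brass(img,cal,x0,y0,x1,y1,ztop,lo=(18,90,120),hi=(34,255,255)):
    hsv=cv2.cvtColor(img,cv2.COLOR_BGR2HSV); m=cv2.inRange(hsv,lo,hi); k=np.zeros_like(m); k[y0:y1,x0:x1]=1; m=m*k
    m=cv2.morphologyEx(m,cv2.MORPH_OPEN,np.ones((3,3)))
    c=max(cv2.findContours(m,cv2.RETR_EXTERNAL,cv2.CHAIN_APPROX_NONE)[0],key=cv2.contourArea)[:,0]
    P=cast("wrist",c,ztop,cal)[:,:2].astype(np.float32)*1000
    (cx,cy),(w,h),a=cv2.minAreaRect(P); b=cv2.boxPoints(((cx,cy),(w,h),a))
    print("px",c.mean(0).round(1),"rect c",round(cx/1000,4),round(cy/1000,4),"wh",round(w,1),round(h,1)); 
    for i in range(4):
        d=b[(i+1)%4]-b[i]; print("  edge len %.1f dir %.4f rad"%(np.hypot(*d),np.arctan2(d[1],d[0])))
    return m
E
python3 - <<'E'
from h import *
cal=robot.calibration("wrist"); cal["pose"]=np.load("cw16.npy")
im=cv2.imread("pics/wrist16.png")
m=brass(im,cal,240,90,310,170,.022)
print("bend tip",cast("wrist",[[288,104]],.015,cal))
cv2.imwrite("pics/m16.png",cv2.resize(np.hstack([im[80:180,210:330],cv2.merge([m]*3)[80:180,210:330]*1]),None,fx=3,fy=3))
E
```

```text
px [272.1 137. ] rect c 0.5836 -0.2301 wh 44.9 39.3
  edge len 39.3 dir -0.4210 rad
  edge len 44.9 dir 1.1498 rad
  edge len 39.3 dir 2.7206 rad
  edge len 44.9 dir -1.9918 rad
bend tip [[ 0.54125819 -0.21156508  0.015     ]]
```

View pics/m16.png

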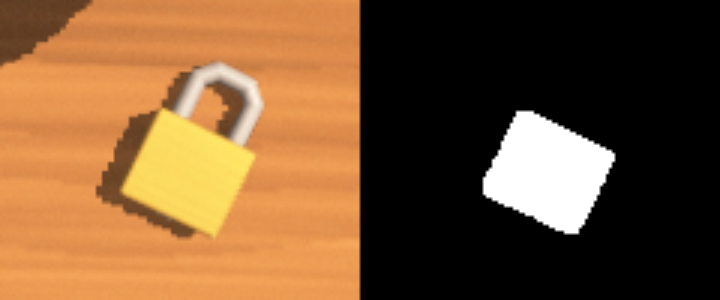

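```bash
python3 -c "
from h import *
rel(.5836,-.2301,-.030,-.421)"
```

```text
roll 25.92 deg, then shift cm [-4.45, 22.76, 0.22] at [0.6237, -0.2504, 0.1975] yaw 0.0314 t 36.6
```

```bash
python3 -m crank '{"xyz":[[0,0,0],[0,0,0],[0,0,0],[0,0,0],[-2.2,0,0.2],[-2.2,0,0],[0,3,0],[0,3,0],[0,3,0],[0,3,0],[0,3,0],[0,3,0],[0,0,0]],"roll":[6.5,6.5,6.5,6.4,0,0,0,0,0,0,0,0,0]}' -0.35 40
python3 -c "
from h import *
rel(.5836,-.2301,-.030,-.421)"
```

```text
time: 37.9
tool_pos: [0.5818, -0.2293, 0.0145]
tool_rot: [-1.57, 0.008, -0.421]
contact_force: [-1.0, 0.5, -0.4]
opening: 0.062
roll 0.00 deg, then shift cm [0.23, 4.45, 0.0] at [0.5818, -0.2293, 0.0145] yaw -0.4210 t 37.9
```

```bash
python3 -m crank '{"xyz":[[0.1,1,0],[0,1,0],[0,1,0],[0,0.8,0],[0,0.4,0],[0,0,0]],"roll":[0,0,0,0,0,0]}'
python3 -m crank '{"xyz":[[0,0.2,0],[0,0,0],[0,0,0],[0,0,0],[0,0,0],[0,0,0],[0,0,0],[0,0,0],[0,0,0],[0,0,0]],"roll":[0,0,0,0,0,0,0,0,0,0]}' 1 40
```

```text
time: 38.5
tool_pos: [0.586, -0.2309, -0.0244]
tool_rot: [-1.571, 0.001, -0.42]
contact_force: [-0.0, 1.1, 0.4]
opening: 0.0621
time: 39.5
tool_pos: [0.5865, -0.2312, -0.0255]
tool_rot: [-1.571, -0.001, -0.42]
contact_force: [-0.8, -0.4, 3.4]
opening: 0.0445
```

```bash
python3 -m crank '{"xyz":[[0,-0.5,0],[0,-1,0],[0,-2,0],[0,-3,0],[0,-3,0],[0,-3,0],[0,-3,0],[0,0,0],[0,0,0],[0,0,0],[0,0,0],[0,0,0],[0,0,0]],"roll":[0,0,0,0,0,0,0,-6.6,-6.6,-6.6,-6.6,0,0]}' 1 40
python3 -c "
from h import *
rel(.485,.16,.13,.039)"
```

```text
time: 40.8
tool_pos: [0.5861, -0.2309, 0.1293]
tool_rot: [-1.571, 0.0, 0.037]
contact_force: [-0.1, -0.8, -3.5]
opening: 0.0443
roll -0.09 deg, then shift cm [-8.58, -0.06, 39.45] at [0.5861, -0.2309, 0.1293] yaw 0.0374 t 40.8
```

```bash
python3 -m crank '{"xyz":[[-2.2,0,0],[-2.2,0,0],[-2.2,0,2],[-2,0,2.4],[0,0,2.5],[0,0,2.5],[0,0,2.5],[0,0,2.5],[0,0,2.5],[0,0,2.5],[0,0,2.5],[0,0,2.5],[0,0,2.5],[0,0,2.5],[0,0,2.5],[0,0,2.5],[0,0,2.5],[0,0,2.5],[0,0,0],[0,0,0]],"roll":[0,0,0,0,0,0,0,0,0,0,0,0,0,0,0,0,0,0,0,0]}'
python3 - <<'E'
from h import *
rel(.52,.16,.045,.039)
cv2.imwrite(f"pics/wrist17.png",robot.read_camera("wrist")[:,:,::-1])
E
```

```text
time: 42.8
tool_pos: [0.4843, 0.1593, 0.1293]
tool_rot: [-1.571, -0.0, 0.04]
contact_force: [0.8, -1.8, -3.1]
opening: 0.0443
roll 0.07 deg, then shift cm [3.57, 8.43, -0.07] at [0.4843, 0.1593, 0.1293] yaw 0.0402 t 42.8
```

View pics/wrist17.png

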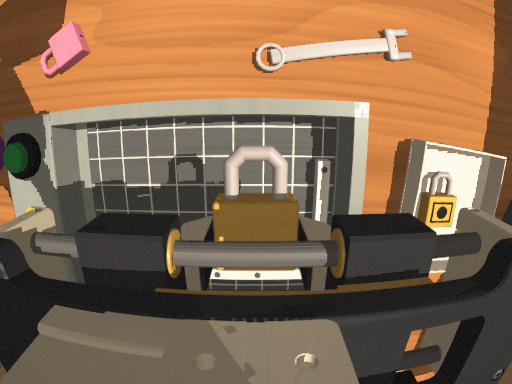

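```bash
python3 -m crank '{"xyz":[[1.8,2,0],[1.8,2,0],[0,2,0],[0,2,0],[0,1,0],[0,0.7,0],[0,0,0]],"roll":[0,0,0,0,0,0,0]}'
python3 -c "
from h import *
rel(.537,.162,.025,.039)"
```

```text
time: 43.55
tool_pos: [0.5202, 0.1601, 0.0318]
tool_rot: [-1.571, 0.001, 0.04]
contact_force: [-0.6, 0.4, -2.7]
opening: 0.0446
roll 0.03 deg, then shift cm [1.68, 0.68, 0.13] at [0.5202, 0.1601, 0.0318] yaw 0.0395 t 43.5
```

```bash
python3 -m crank '{"xyz":[[0,0.4,0],[0,0.2,0],[0,0,0]],"roll":[0,0,0]}'
python3 -m crank '{"xyz":[[0,0.1,0],[0,0,0]],"roll":[0,0]}'
python3 -m crank '{"xyz":[[0,0.1,0],[0,0,0]],"roll":[0,0]}'
```

```text
time: 43.85
tool_pos: [0.5205, 0.1606, 0.0264]
tool_rot: [-1.571, -0.0, 0.04]
contact_force: [0.0, -0.3, -3.7]
opening: 0.0447
time: 44.05
tool_pos: [0.5205, 0.1607, 0.0253]
tool_rot: [-1.571, -0.0, 0.041]
contact_force: [0.2, 1.6, -3.9]
opening: 0.0446
time: 44.25
tool_pos: [0.5206, 0.1606, 0.0244]
tool_rot: [-1.571, -0.001, 0.04]
contact_force: [-1.2, -0.6, -1.0]
opening: 0.0443
```

Touching the bed. Now slide rearward to the fence, watching force.

```bash
python3 -m crank '{"xyz":[[0.5,0,0],[0.5,0,0],[0.3,0,0],[0,0,0]],"roll":[0,0,0,0]}'
python3 -m crank '{"xyz":[[0.2,0,0],[0.2,0,0],[0,0,0]],"roll":[0,0,0]}'
python3 -m crank '{"xyz":[[0.2,0,0],[0.2,0,0],[0,0,0]],"roll":[0,0,0]}'
```

```text
time: 44.65
tool_pos: [0.5339, 0.1611, 0.0244]
tool_rot: [-1.571, -0.001, 0.04]
contact_force: [-2.6, -1.0, 3.1]
opening: 0.0451
time: 44.95
tool_pos: [0.537, 0.1613, 0.0244]
tool_rot: [-1.571, 0.001, 0.04]
contact_force: [-4.3, -0.6, 4.4]
opening: 0.0445
time: 45.25
tool_pos: [0.5411, 0.1614, 0.0244]
tool_rot: [-1.571, 0.001, 0.04]
contact_force: [-4.3, 0.1, 5.9]
opening: 0.0443
```

```bash
python3 -m crank '{"xyz":[[0.2,0,0],[0.2,0,0],[0,0,0]],"roll":[0,0,0]}'
python3 -m crank '{"xyz":[[0.1,0,0],[0.1,0,0],[0,0,0]],"roll":[0,0,0]}'
python3 -m crank '{"xyz":[[0.1,0,0],[0.1,0,0],[0,0,0]],"roll":[0,0,0]}'
```

```text
time: 45.55
tool_pos: [0.545, 0.1616, 0.0244]
tool_rot: [-1.571, 0.001, 0.04]
contact_force: [-3.4, -0.9, 6.3]
opening: 0.0449
time: 45.85
tool_pos: [0.5467, 0.1617, 0.0244]
tool_rot: [-1.571, 0.001, 0.04]
contact_force: [-6.4, -0.8, 4.7]
opening: 0.0449
time: 46.15
tool_pos: [0.5472, 0.1617, 0.0244]
tool_rot: [-1.571, 0.004, 0.041]
contact_force: [-10.4, -0.9, 10.6]
opening: 0.0446
```

```bash
python3 -m crank '{"xyz":[[-0.1,0,0],[0,0,0],[0,0,0],[0,0,0],[0,0,0],[0,-1,0],[0,-2,0],[0,-2,0],[0,0,-2.5],[0,0,-2.5],[0,0,-1.5],[0,0,0],[0,0,0],[0,0,0]],"roll":[0,0,0,0,0,0,0,0,0,0,0,0,0,0]}' -0.22
python3 - <<'E'
from h import *
rel(.545,.100,.022,.039)
np.save("cw18.npy",robot.calibration("wrist")["pose"])
cv2.imwrite(f"pics/wrist18.png",robot.read_camera("wrist")[:,:,::-1])
E
```

```text
time: 47.55
tool_pos: [0.551, 0.0976, 0.0742]
tool_rot: [-1.571, 0.0, 0.041]
contact_force: [-0.7, 0.2, 0.3]
opening: 0.0561
roll 0.11 deg, then shift cm [-0.59, 5.22, 0.26] at [0.551, 0.0976, 0.0742] yaw 0.0409 t 47.5
```

View pics/wrist18.png

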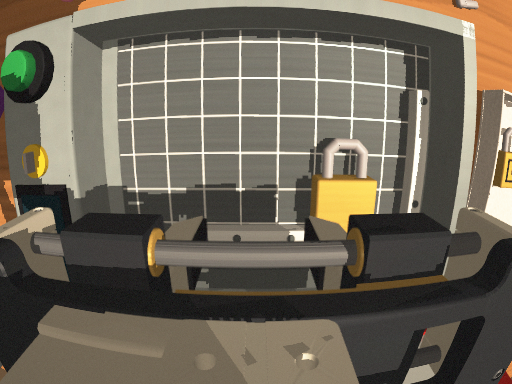

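```bash
python3 -m crank '{"xyz":[[-0.8,0,0],[0,0,0],[0,0,0],[0,0,0],[0,0,0],[0,0,0],[0,0,0],[0,1.5,0],[0,1.5,0],[0,1.5,0],[0,0.5,0],[0,0,0]],"roll":[0,0,0,0,0,0,0,0,0,0,0,0]}' 1 10
python3 -m crank '{"xyz":[[0,0,0.5],[0,0,0.5],[0,0,0.5],[0,0,0]],"roll":[0,0,0,0]}'
python3 -m crank '{"xyz":[[0,0,0.3],[0,0,0.3],[0,0,0.3],[0,0,0]],"roll":[0,0,0,0]}'
```

```text
time: 48.8
tool_pos: [0.5426, 0.0964, 0.0236]
tool_rot: [-1.571, 0.001, 0.04]
contact_force: [0.0, 0.8, -0.3]
opening: 0.0003
time: 49.2
tool_pos: [0.5426, 0.1123, 0.0246]
tool_rot: [-1.571, -0.001, 0.041]
contact_force: [-0.0, 0.2, -0.4]
opening: 0.0006
time: 49.6
tool_pos: [0.542, 0.1208, 0.0242]
tool_rot: [-1.571, 0.0, 0.041]
contact_force: [0.3, 0.5, 0.1]
opening: 0.0007
```

```bash
python3 -m crank '{"xyz":[[0,0,0.3],[0,0,0.3],[0,0,0.3],[0,0,0.3],[0,0,0.3],[0,0,0]],"roll":[0,0,0,0,0,0]}'
python3 -m crank '{"xyz":[[0,0,0.3],[0,0,0.3],[0,0,0.3],[0,0,0]],"roll":[0,0,0,0]}'
```

```text
time: 50.2
tool_pos: [0.5414, 0.136, 0.0242]
tool_rot: [-1.571, -0.0, 0.041]
contact_force: [0.1, -0.1, 0.0]
opening: 0.0005
time: 50.6
tool_pos: [0.541, 0.145, 0.0242]
tool_rot: [-1.571, -0.0, 0.041]
contact_force: [-0.4, 0.3, -0.0]
opening: 0.0003
```

```bash
python3 -m crank '{"xyz":[[0,0,0.2],[0,0,0.2],[0,0,0.2],[0,0,0]],"roll":[0,0,0,0]}'
python3 -m crank '{"xyz":[[0,0,0.1],[0,0,0.1],[0,0,0]],"roll":[0,0,0]}'
```

```text
time: 51.0
tool_pos: [0.5408, 0.1507, 0.0242]
tool_rot: [-1.571, -0.0, 0.041]
contact_force: [0.4, -0.2, -0.4]
opening: 0.0006
time: 51.3
tool_pos: [0.5407, 0.1525, 0.0242]
tool_rot: [-1.571, 0.0, 0.04]
contact_force: [-0.0, -0.7, -0.1]
opening: 0.0006
```

```bash
python3 - <<'E'
from h import *
cv2.imwrite(f"pics/wrist19.png",robot.read_camera("wrist")[:,:,::-1])
E
```

```text
(no output)
```

View pics/wrist19.png

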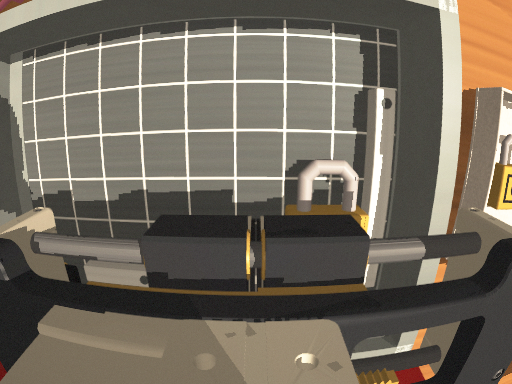

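```bash
python3 -m crank '{"xyz":[[0,0,0.1],[0,0,0.1],[0,0,0.1],[0,0,0]],"roll":[0,0,0,0]}'
python3 -m crank '{"xyz":[[0,0,0.1],[0,0,0.1],[0,0,0]],"roll":[0,0,0]}'
python3 -m crank '{"xyz":[[0,0,0.1],[0,0,0.1],[0,0,0]],"roll":[0,0,0]}'
```

```text
time: 51.75
tool_pos: [0.5407, 0.1545, 0.0242]
tool_rot: [-1.572, 0.0, 0.041]
contact_force: [0.4, -6.6, 0.7]
opening: 0.0003
time: 52.05
tool_pos: [0.5407, 0.1546, 0.0243]
tool_rot: [-1.575, 0.0, 0.041]
contact_force: [-0.1, -15.0, 2.2]
opening: 0.0001
time: 52.35
tool_pos: [0.5407, 0.1548, 0.0244]
tool_rot: [-1.577, 0.001, 0.041]
contact_force: [-1.3, -22.9, 4.0]
opening: 0.0007
```

```bash
python3 -m crank '{"xyz":[[0,0,-0.5],[0,0,-0.7],[0,-2,0],[0,-2,0],[0,-1,0],[-3,0,0],[-3,0,0],[-2.4,0,0],[0,0,1.5],[0,0,1.5],[0,0,1.5],[0,0,0],[0,0,0]],"roll":[0,0,0,0,0,0,0,0,0,0,0,0,0]}'
python3 - <<'E'
from h import *
rel(.462,.188,.018,.039)
np.save("cw20.npy",robot.calibration("wrist")["pose"])
cv2.imwrite(f"pics/wrist20.png",robot.read_camera("wrist")[:,:,::-1])
E
```

```text
time: 53.65
tool_pos: [0.4549, 0.189, 0.074]
tool_rot: [-1.571, 0.0, 0.042]
contact_force: [0.3, -0.2, 0.4]
opening: 0.0007
roll 0.14 deg, then shift cm [0.7, 5.6, -0.12] at [0.4549, 0.189, 0.074] yaw 0.0415 t 53.6
```

View pics/wrist20.png

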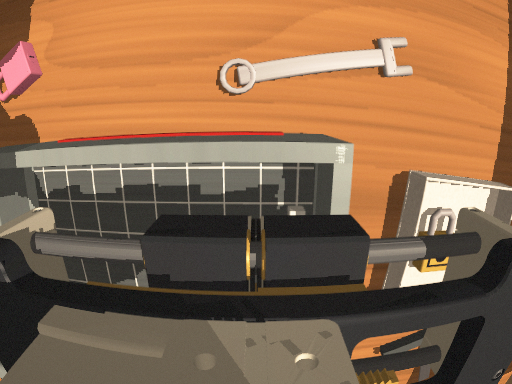

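```bash
python3 -m crank '{"xyz":[[0.5,1.5,0],[0,1.5,0],[0,1.5,0],[0,1.1,0],[0,0,0]],"roll":[0,0,0,0,0]}'
python3 -m crank '{"xyz":[[0.4,0,0],[0.4,0,0],[0.4,0,0],[0.3,0,0],[0,0,0]],"roll":[0,0,0,0,0]}'
python3 -m crank '{"xyz":[[0.2,0,0],[0.2,0,0],[0,0,0]],"roll":[0,0,0]}'
python3 -m crank '{"xyz":[[0.2,0,0],[0.2,0,0],[0,0,0]],"roll":[0,0,0]}'
```

```text
time: 54.2
tool_pos: [0.46, 0.1885, 0.0176]
tool_rot: [-1.571, 0.001, 0.04]
contact_force: [0.5, 0.0, 0.4]
opening: 0.0006
time: 54.7
tool_pos: [0.4758, 0.1898, 0.0182]
tool_rot: [-1.571, -0.001, 0.04]
contact_force: [0.4, 0.4, -0.2]
opening: 0.0003
time: 55.0
tool_pos: [0.4795, 0.19, 0.0182]
tool_rot: [-1.571, -0.0, 0.04]
contact_force: [-0.2, -0.6, 0.0]
opening: 0.0009
time: 55.3
tool_pos: [0.4836, 0.1901, 0.0182]
tool_rot: [-1.571, -0.0, 0.04]
contact_force: [-0.4, -0.4, 0.6]
opening: 0.0004
```

```bash
python3 -m crank '{"xyz":[[0.1,0,0],[0.1,0,0],[0,0,0]],"roll":[0,0,0]}'
python3 -m crank '{"xyz":[[0.1,0,0],[0.1,0,0],[0,0,0]],"roll":[0,0,0]}'
python3 -m crank '{"xyz":[[0.1,0,0],[0.1,0,0],[0,0,0]],"roll":[0,0,0]}'
python3 -m crank '{"xyz":[[0.1,0,0],[0,0,0]],"roll":[0,0]}'
```

```text
time: 55.6
tool_pos: [0.4844, 0.1901, 0.0181]
tool_rot: [-1.571, 0.002, 0.04]
contact_force: [-3.0, 0.2, 2.3]
opening: 0.0003
time: 55.9
tool_pos: [0.4844, 0.1901, 0.0179]
tool_rot: [-1.571, 0.006, 0.041]
contact_force: [-9.5, 0.3, 6.4]
opening: 0.0003
time: 56.2
tool_pos: [0.4843, 0.19, 0.0176]
tool_rot: [-1.572, 0.01, 0.041]
contact_force: [-13.9, -0.7, 9.8]
opening: 0.0004
time: 56.4
tool_pos: [0.4842, 0.19, 0.0175]
tool_rot: [-1.572, 0.012, 0.041]
contact_force: [-17.8, -0.8, 12.0]
opening: 0.0006
```

```bash
python3 -m crank '{"xyz":[[-0.6,0,0],[-1,0,0],[0,-2,0],[0,-3,0],[0,-3,0],[0,-3,0],[0,-3,0],[3,-1,-2],[3,0,-3],[3,0,-3],[2,0,-3],[0,0,0],[0,0,0]],"roll":[0,0,0,0,0,0,0,0,0,0,0,0,0]}' -0.35
python3 - <<'E'
from h import *
np.save("cw21.npy",robot.calibration("wrist")["pose"])
cv2.imwrite(f"pics/wrist21.png",robot.read_camera("wrist")[:,:,::-1])
print(robot.observe()["tool_pos"],robot.observe()["time"])
cv2.imwrite(f"pics/top21.png",robot.read_camera("top")[:,:,::-1])
crop("pics/wrist21.png","pics/c21.png",230,60,430,220,4)
E
```

```text
time: 57.7
tool_pos: [0.5889, 0.0834, 0.1678]
tool_rot: [-1.571, -0.0, 0.039]
contact_force: [0.6, 0.5, -0.5]
opening: 0.0621
[0.58874797 0.08406566 0.16808029] 57.75
```

View pics/c21.png

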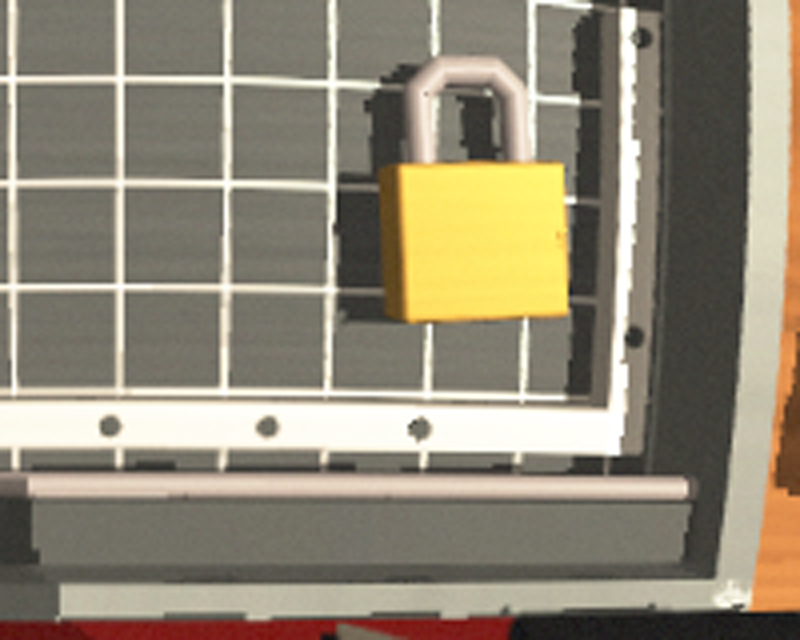

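View pics/top21.png

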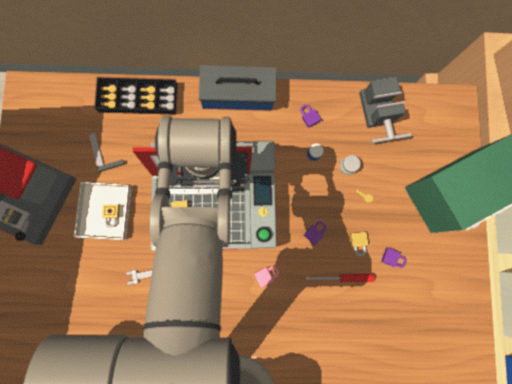

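```bash
python3 - <<'E'
from h import *
cal=robot.calibration("wrist"); cal["pose"]=np.load("cw21.npy")
im=cv2.imread("pics/wrist21.png")
brass(im,cal,310,90,385,150,.072)
P=lambda a:np.array(a,float)/4+[230,60]-.375
f=cast("wrist",P([[10,400],[200,402],[400,405],[605,408]]),.064,cal);g=cast("wrist",P([[622,10],[608,408]]),.064,cal)
print(f.round(4).tolist(),g.round(4).tolist())
a=f[-1]-f[0];print(np.arctan2(-a[0],a[1]))
a=g[1]-g[0];print(np.arctan2(a[1],a[0]))
q=cast("wrist",P([[380,165],[565,163],[568,317],[405,322]]),.072,cal);print(q.round(4).tolist())
E
```

```text
px [350.1 119.7] rect c 0.521 0.1757 wh 39.9 44.6
  edge len 44.6 dir -1.4657 rad
  edge len 39.9 dir 0.1051 rad
  edge len 44.6 dir 1.6759 rad
  edge len 39.9 dir -3.0364 rad
[[0.5679, 0.0597, 0.064], [0.5665, 0.1074, 0.064], [0.5647, 0.1591, 0.064], [0.5619, 0.2168, 0.064]] [[0.4554, 0.2141, 0.064], [0.5619, 0.2177, 0.064]]
0.0379947548460898
0.033400688028719545
[[0.5046, 0.1478, 0.072], [0.4992, 0.1962, 0.072], [0.5382, 0.2, 0.072], [0.5427, 0.1566, 0.072]]
```

```bash
python3 -c "
from h import *
rel(.520,.112,.022,.038)"
python3 -m crank '{"xyz":[[-3,0,1],[-3,0,1],[-0.9,0,1.1],[0,0,0],[0,0,0],[0,0,0],[0,3,0],[0,3,0],[0,3,0],[0,3,0],[0,1.5,0],[0,1,0],[0,0,0]],"roll":[0,0,0,0,0,0,0,0,0,0,0,0,0]}' 1 10
python3 -c "
from h import *
rel(.520,.112,.022,.038)"
```

```text
roll 0.15 deg, then shift cm [-6.77, 14.62, 3.01] at [0.5886, 0.0845, 0.1683] yaw 0.0406 t 57.8
time: 59.1
tool_pos: [0.5182, 0.1121, 0.0219]
tool_rot: [-1.571, 0.002, 0.04]
contact_force: [-0.1, 0.2, 0.6]
opening: 0.0003
roll 0.11 deg, then shift cm [0.18, -0.01, -0.01] at [0.5182, 0.1121, 0.0219] yaw 0.0399 t 59.1
```

```bash
python3 -m crank '{"xyz":[[0,0,0.4],[0,0,0.4],[0,0,0.4],[0,0,0.4],[0,0,0.4],[0,0,0.4],[0,0,0.4],[0,0,0.4],[0,0,0.4],[0,0,0]],"roll":[0,0,0,0,0,0,0,0,0,0]}'
python3 -m crank '{"xyz":[[0,0,0.2],[0,0,0.2],[0,0,0]],"roll":[0,0,0]}'
python3 -m crank '{"xyz":[[0,0,0.2],[0,0,0.1],[0,0,0]],"roll":[0,0,0]}'
python3 -m crank '{"xyz":[[0,0,0.1],[0,0,0.1],[0,0,0]],"roll":[0,0,0]}'
```

```text
time: 60.1
tool_pos: [0.5171, 0.149, 0.0233]
tool_rot: [-1.57, -0.001, 0.041]
contact_force: [-0.9, 0.1, 0.1]
opening: 0.0003
time: 60.4
tool_pos: [0.5168, 0.1526, 0.0232]
tool_rot: [-1.571, -0.0, 0.04]
contact_force: [0.1, -2.3, 1.2]
opening: 0.0006
time: 60.7
tool_pos: [0.5173, 0.1536, 0.0233]
tool_rot: [-1.574, -0.001, 0.041]
contact_force: [2.5, -12.1, 2.4]
opening: 0.0004
time: 61.0
tool_pos: [0.5173, 0.1537, 0.0234]
tool_rot: [-1.576, -0.0, 0.041]
contact_force: [2.3, -19.8, 5.1]
opening: 0.0006
```

```bash
python3 -m crank '{"xyz":[[0,0,-0.6],[0,0,-0.7],[0,-2,0],[0,-2,0],[0,-1,0],[-3,0,0],[-3,0,0],[-1,0,0],[0,0,1.5],[0,0,1.5],[0,0,1.6],[0,0,0],[0,0,0]],"roll":[0,0,0,0,0,0,0,0,0,0,0,0,0]}'
python3 -c "
from h import *
rel(.447,.1875,.018,.038)"
```

```text
time: 62.3
tool_pos: [0.4455, 0.1876, 0.073]
tool_rot: [-1.571, 0.0, 0.041]
contact_force: [1.3, -0.2, -0.6]
opening: 0.0003
roll 0.20 deg, then shift cm [0.15, 5.5, -0.02] at [0.4455, 0.1876, 0.073] yaw 0.0414 t 62.3
```

```bash
python3 -m crank '{"xyz":[[0,1.5,0],[0,1.5,0],[0,1.5,0],[0,1.0,0],[0,0,0],[0.4,0,0],[0.4,0,0],[0.4,0,0],[0.4,0,0],[0.4,0,0],[0.4,0,0],[0.4,0,0],[0.4,0,0],[0.2,0,0],[0,0,0]],"roll":[0,0,0,0,0,0,0,0,0,0,0,0,0,0,0]}'
python3 -m crank '{"xyz":[[0.2,0,0],[0.1,0,0],[0,0,0]],"roll":[0,0,0]}'
python3 -m crank '{"xyz":[[0.1,0,0],[0.1,0,0],[0,0,0]],"roll":[0,0,0]}'
python3 -m crank '{"xyz":[[0.1,0,0],[0.1,0,0],[0,0,0]],"roll":[0,0,0]}'
```

```text
time: 63.8
tool_pos: [0.4798, 0.1889, 0.0182]
tool_rot: [-1.571, -0.001, 0.04]
contact_force: [-1.7, -0.9, 0.6]
opening: 0.0002
time: 64.1
tool_pos: [0.4824, 0.189, 0.0181]
tool_rot: [-1.571, -0.0, 0.04]
contact_force: [-3.6, 0.3, 0.7]
opening: 0.0003
time: 64.4
tool_pos: [0.4845, 0.1891, 0.0182]
tool_rot: [-1.571, -0.0, 0.04]
contact_force: [-2.9, -0.1, 0.4]
opening: 0.0003
time: 64.7
tool_pos: [0.4845, 0.1891, 0.018]
tool_rot: [-1.571, 0.004, 0.04]
contact_force: [-8.4, -1.2, 5.9]
opening: 0.0004
```

```bash
python3 -m crank '{"xyz":[[0.1,0,0],[0.1,0,0],[0,0,0]],"roll":[0,0,0]}'
python3 -m crank '{"xyz":[[-0.6,0,0],[-1,0,0],[0,-2,0],[0,-3,0],[0,-3,0],[0,-3,0],[0,-3,0],[2,-1,-2],[2,0,-3],[2,0,-3],[2,0,-3],[0,0,-3],[0,0,0],[0,0,0]],"roll":[0,0,0,0,0,0,0,0,0,0,0,0,0,0]}' -0.35
python3 - <<'E'
from h import *
np.save("cw22.npy",robot.calibration("wrist")["pose"])
cv2.imwrite(f"pics/wrist22.png",robot.read_camera("wrist")[:,:,::-1])
print(robot.observe()["tool_pos"],robot.observe()["time"])
cv2.imwrite(f"pics/top22.png",robot.read_camera("top")[:,:,::-1])
crop("pics/wrist22.png","pics/c22.png",230,80,470,240,3)
E
```

```text
time: 65.0
tool_pos: [0.4845, 0.189, 0.0178]
tool_rot: [-1.572, 0.008, 0.041]
contact_force: [-13.8, -1.2, 10.9]
opening: 0.0004
time: 66.4
tool_pos: [0.558, 0.0517, 0.1682]
tool_rot: [-1.571, -0.001, 0.039]
contact_force: [0.1, 0.5, -0.2]
opening: 0.0621
[0.55779433 0.0524353  0.16824343] 66.45
```

View pics/c22.png

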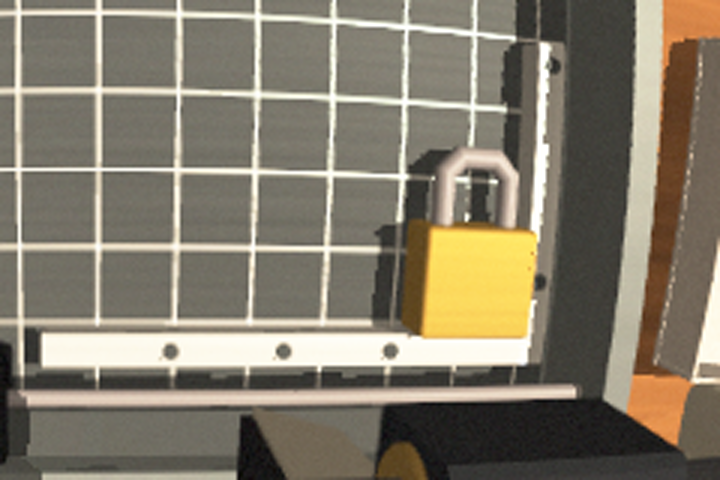

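View pics/top22.png

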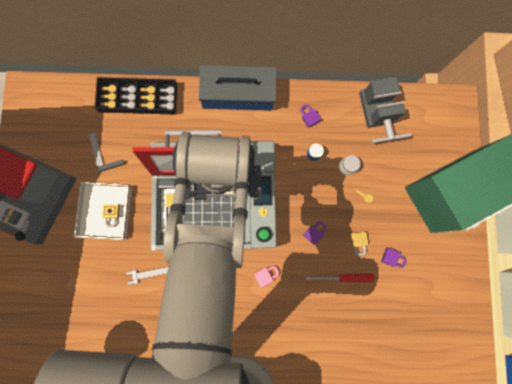

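```bash
python3 -m crank '{"xyz":[[-2,-1,-2],[-2,-1,-3],[-2,-1,-3],[0,0,-3],[0,0,-3],[0,0,-3],[0,0,-3],[0,0,-3],[0,0,-3],[0,0,-3],[0,0,-3],[0,0,-3],[0,0,-3],[0,0,-3],[0,0,0],[0,0,0]],"roll":[0,0,0,0,0,0,0,0,0,0,0,0,0,0,0,0]}'
python3 - <<'E'
from h import *
cal=robot.calibration("wrist");np.save("cw23.npy",cal["pose"])
im=robot.read_camera("wrist")[:,:,::-1].copy();cv2.imwrite(f"pics/wrist23.png",im)
print(robot.observe()["tool_pos"],proj("wrist",[[.445,-.351,.022]],cal))
E
```

```text
time: 68.1
tool_pos: [0.5148, -0.3592, 0.1979]
tool_rot: [-1.57, 0.0, 0.041]
contact_force: [0.5, 0.2, 0.3]
opening: 0.0617
[ 0.51485471 -0.35861419  0.19812835] [[263.93584896 112.688316  ]]
```

View pics/wrist23.png

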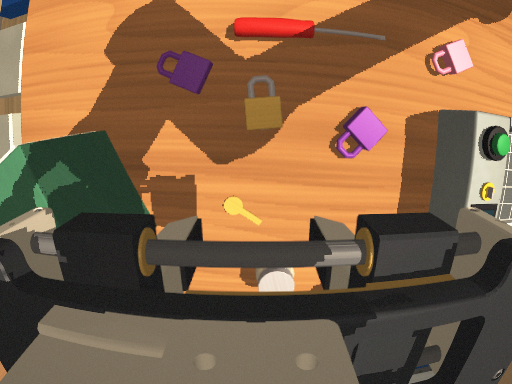

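```bash
python3 - <<'E'
from h import *
cal=robot.calibration("wrist");cal["pose"]=np.load("cw23.npy");im=cv2.imread("pics/wrist23.png")
m=brass(im,cal,238,90,290,138,.022,(15,80,60))
print(cast("wrist",[[262,77]],.015,cal),"key",cast("wrist",[[233,205],[260,222]],.003,cal),"purple",cast("wrist",[[187,72],[363,128]],.01,cal))
cv2.imwrite("pics/m23.png",cv2.resize(np.hstack([im[60:150,210:320],cv2.merge([m]*3)[60:150,210:320]]),None,fx=3,fy=3))
E
```

```text
px [263.  112.6] rect c 0.445 -0.3521 wh 40.6 45.3
  edge len 45.3 dir -1.4481 rad
  edge len 40.6 dir 0.1227 rad
  edge len 45.3 dir 1.6935 rad
  edge len 40.6 dir -3.0189 rad
[[ 0.39987534 -0.35513217  0.015     ]] key [[ 0.57018832 -0.3867993   0.003     ]
 [ 0.59330828 -0.34888688  0.003     ]] purple [[ 0.39405815 -0.45106256  0.01      ]
 [ 0.45536589 -0.21836055  0.01      ]]
```

View pics/m23.png

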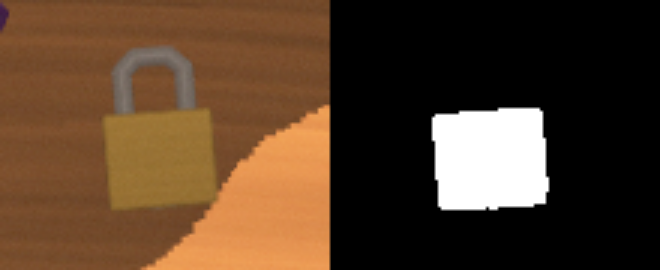

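```bash
python3 -c "
from h import *
rel(.443,-.352,-.025,.095)"
python3 -m crank '{"xyz":[[-2.3,2,0],[-2.3,2,0],[-2.4,2,0],[0,3,0],[0,3,0],[0,3,0],[0,3,0],[0,0,0],[0,0,0]],"roll":[-3,0,0,0,0,0,0,0,0]}' 
python3 -c "
from h import *
rel(.443,-.352,-.025,.095)"
```

```text
roll -3.06 deg, then shift cm [-7.09, 22.31, 1.33] at [0.5149, -0.3586, 0.1981] yaw 0.0416 t 68.2
time: 69.05
tool_pos: [0.4452, -0.3644, 0.019]
tool_rot: [-1.571, -0.0, 0.094]
contact_force: [0.8, -0.8, 0.2]
opening: 0.0619
roll -0.04 deg, then shift cm [-0.1, 4.4, 1.26] at [0.4452, -0.3644, 0.019] yaw 0.0942 t 69.0
```

```bash
python3 -m crank '{"xyz":[[0,0,0.6],[0,0,0.65],[0,1,0],[0,1,0],[0,1,0],[0,1,0],[0,0.4,0],[0,0,0]],"roll":[0,0,0,0,0,0,0,0]}' 
python3 -m crank '{"xyz":[[0,0,0],[0,0,0],[0,0,0],[0,0,0],[0,0,0],[0,0,0],[0,0,0],[0,0,0],[0,0,0],[0,-0.5,0],[0,-1,0],[0,0,0]],"roll":[0,0,0,0,0,0,0,0,0,0,0,0]}' 1 40
```

```text
time: 69.85
tool_pos: [0.443, -0.3526, -0.0269]
tool_rot: [-1.569, 0.001, 0.093]
contact_force: [-0.7, 0.0, -0.1]
opening: 0.0619
time: 71.05
tool_pos: [0.444, -0.3535, -0.0097]
tool_rot: [-1.572, -0.001, 0.093]
contact_force: [0.3, 0.5, -2.4]
opening: 0.045
```

```bash
python3 -m crank '{"xyz":[[0,-2,0],[0,-3,0],[0,-3,0],[0,-3,0],[0,-3,0],[0,0,0],[0,0,2.5],[0,0,2.5],[0,0,2.5],[0,0,2.5],[0,0,2.5],[0,0,2.5],[0,0,2.5],[0,0,2.5],[0,0,2.5],[0,0,2.5],[0,0,2.5],[0,0,2.5],[0,0,2.5],[0,0,0]],"roll":[0,0,0,0,0,3.1,0,0,0,0,0,0,0,0,0,0,0,0,0,0]}' 1 40
python3 -c "
from h import *
rel(.515,.118,.035,.039)"
```

```text
time: 73.05
tool_pos: [0.4301, -0.0258, 0.1291]
tool_rot: [-1.57, 0.001, 0.041]
contact_force: [-0.5, -0.7, -3.1]
opening: 0.0445
roll 0.13 deg, then shift cm [9.05, 9.42, 14.03] at [0.4301, -0.0258, 0.1291] yaw 0.0413 t 73.0
```

```bash
python3 -m crank '{"xyz":[[1.5,0,2.3],[1.5,0,2.3],[1.5,0,2.3],[1.5,0,2.3],[1.5,0,2.4],[1.5,0,2.4],[0,0,0],[0,2,0],[0,2,0],[0,2,0],[0,2,0],[0,1,0],[0,0,0]],"roll":[0,0,0,0,0,0,0,0,0,0,0,0,0]}' 
python3 - <<'E'
from h import *
rel(.515,.118,.027,.039)
cv2.imwrite(f"pics/wrist24.png",robot.read_camera("wrist")[:,:,::-1])
E
```

```text
time: 74.35
tool_pos: [0.5144, 0.1144, 0.038]
tool_rot: [-1.571, 0.003, 0.038]
contact_force: [-0.5, 0.3, -3.0]
opening: 0.0449
roll -0.05 deg, then shift cm [0.08, 1.1, 0.36] at [0.5144, 0.1144, 0.038] yaw 0.0382 t 74.3
```

View pics/wrist24.png

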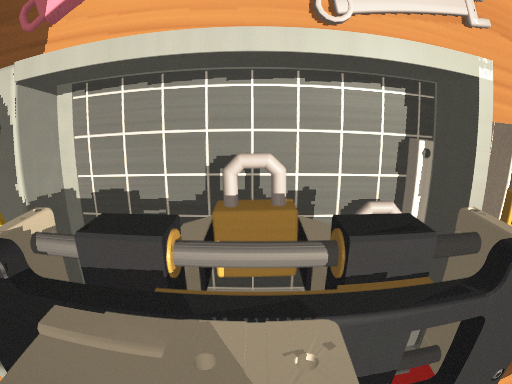

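```bash
python3 -m crank '{"xyz":[[0,0.5,0],[0,0.5,0],[0,0.2,0],[0,0,0]],"roll":[0,0,0,0]}' 
python3 -m crank '{"xyz":[[0,0.1,0],[0,0,0]],"roll":[0,0]}' 
python3 -m crank '{"xyz":[[0.5,0,0],[0.5,0,0],[0.5,0,0],[0.5,0,0],[0.5,0,0],[0,0,0]],"roll":[0,0,0,0,0,0]}'
```

```text
time: 74.8
tool_pos: [0.5153, 0.1152, 0.0271]
tool_rot: [-1.571, 0.0, 0.039]
contact_force: [-0.5, -0.4, -2.6]
opening: 0.0447
time: 75.0
tool_pos: [0.5155, 0.1152, 0.0263]
tool_rot: [-1.571, -0.0, 0.039]
contact_force: [-0.3, 0.3, -3.6]
opening: 0.0448
time: 75.6
tool_pos: [0.5413, 0.1161, 0.0262]
tool_rot: [-1.571, -0.001, 0.039]
contact_force: [0.0, 0.6, -3.0]
opening: 0.0445
```

```bash
python3 -m crank '{"xyz":[[0,0.1,0],[0,0.1,0],[0.1,0,0],[0,0,0]],"roll":[0,0,0,0]}' 
python3 -m crank '{"xyz":[[0.1,0,0],[0.1,0,0],[0,0,0]],"roll":[0,0,0]}' 
python3 -m crank '{"xyz":[[0.1,0,0],[0.1,0,0],[0,0,0]],"roll":[0,0,0]}'
```

```text
time: 76.0
tool_pos: [0.5402, 0.1162, 0.0246]
tool_rot: [-1.571, 0.002, 0.039]
contact_force: [-4.0, -0.7, 3.1]
opening: 0.0447
time: 76.3
tool_pos: [0.5424, 0.1163, 0.0246]
tool_rot: [-1.571, 0.002, 0.039]
contact_force: [-4.5, -0.2, 5.1]
opening: 0.0448
time: 76.6
tool_pos: [0.5444, 0.1164, 0.0246]
tool_rot: [-1.571, 0.002, 0.039]
contact_force: [-4.5, 0.7, 5.7]
opening: 0.0445
```

```bash
python3 -m crank '{"xyz":[[0.1,0,0],[0.1,0,0],[0,0,0]],"roll":[0,0,0]}' 
python3 -m crank '{"xyz":[[0.1,0,0],[0.1,0,0],[0,0,0]],"roll":[0,0,0]}' 
python3 -m crank '{"xyz":[[0.1,0,0],[0.1,0,0],[0,0,0]],"roll":[0,0,0]}'
```

```text
time: 76.9
tool_pos: [0.5445, 0.1164, 0.0246]
tool_rot: [-1.571, 0.006, 0.039]
contact_force: [-10.5, -0.5, 10.4]
opening: 0.0446
time: 77.2
tool_pos: [0.5444, 0.1164, 0.0246]
tool_rot: [-1.571, 0.01, 0.039]
contact_force: [-16.5, -2.2, 16.4]
opening: 0.0446
time: 77.5
tool_pos: [0.5443, 0.1164, 0.0246]
tool_rot: [-1.571, 0.014, 0.039]
contact_force: [-24.4, -2.6, 21.0]
opening: 0.0442
```

Flush. Ease off, release, rise, and set up the leftward push.

```bash
python3 -m crank '{"xyz":[[-0.5,0,0],[0,0,0],[0,0,0],[0,0,0],[0,0,0],[0,-1,0],[0,-2,0],[0,-2,0],[0,0,-2.5],[0,0,-2.5],[0,0,-1.5],[0,0,0]],"roll":[0,0,0,0,0,0,0,0,0,0,0,0]}' -0.22
python3 -m crank '{"xyz":[[0,0,0],[0,0,0],[0,0,0],[0,0,0],[0,0,0],[0,0,0],[0,0,0]],"roll":[0,0,0,0,0,0,0]}' 1 10
python3 - <<'E'
from h import *
rel(.545,.055,.022,.039)
cv2.imwrite(f"pics/wrist25.png",robot.read_camera("wrist")[:,:,::-1])
E
```

```text
time: 78.7
tool_pos: [0.5493, 0.0499, 0.0746]
tool_rot: [-1.571, -0.001, 0.036]
contact_force: [0.4, -0.5, -0.7]
opening: 0.0557
time: 79.4
tool_pos: [0.549, 0.0515, 0.0742]
tool_rot: [-1.571, -0.0, 0.039]
contact_force: [-0.3, 0.5, 0.7]
opening: 0.0045
roll -0.01 deg, then shift cm [-0.38, 5.22, 0.36] at [0.549, 0.0515, 0.0742] yaw 0.0388 t 79.4
```

View pics/wrist25.png

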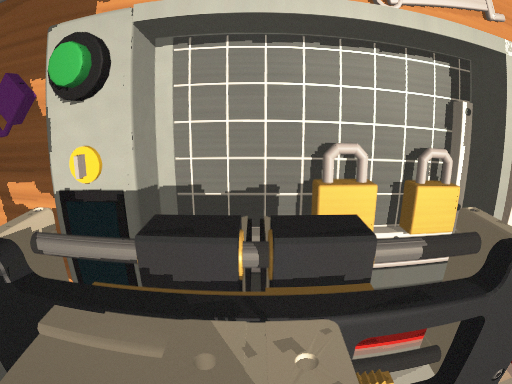

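```bash
python3 -m crank '{"xyz":[[-0.4,1.5,0],[0,1.5,0],[0,1.5,0],[0,0.6,0],[0,0,0],[0,0,0.5],[0,0,0.5],[0,0,0.5],[0,0,0.5],[0,0,0.5],[0,0,0]],"roll":[0,0,0,0,0,0,0,0,0,0,0]}'
python3 -m crank '{"xyz":[[0,0,0.3],[0,0,0.3],[0,0,0.3],[0,0,0.3],[0,0,0.3],[0,0,0.3],[0,0,0.3],[0,0,0.3],[0,0,0]],"roll":[0,0,0,0,0,0,0,0,0]}'
python3 -m crank '{"xyz":[[0,0,0.2],[0,0,0.2],[0,0,0]],"roll":[0,0,0]}'
```

```text
time: 80.55
tool_pos: [0.5439, 0.077, 0.0233]
tool_rot: [-1.571, -0.0, 0.04]
contact_force: [0.1, 0.1, -0.4]
opening: 0.0008
time: 81.45
tool_pos: [0.543, 0.1009, 0.0232]
tool_rot: [-1.57, -0.0, 0.039]
contact_force: [0.4, -0.8, 0.3]
opening: 0.0006
time: 81.75
tool_pos: [0.5429, 0.1045, 0.0232]
tool_rot: [-1.571, -0.0, 0.039]
contact_force: [-0.7, -0.9, 0.6]
opening: 0.0005
```

```bash
python3 -m crank '{"xyz":[[0,0,0.2],[0,0,0.1],[0,0,0]],"roll":[0,0,0]}'
python3 -m crank '{"xyz":[[0,0,0.1],[0,0,0.1],[0,0,0]],"roll":[0,0,0]}'
python3 -m crank '{"xyz":[[0,0,0.1],[0,0,0.1],[0,0,0]],"roll":[0,0,0]}'
python3 -m crank '{"xyz":[[0,0,0.1],[0,0,0.1],[0,0,0]],"roll":[0,0,0]}'
```

```text
time: 82.05
tool_pos: [0.5428, 0.1074, 0.0232]
tool_rot: [-1.571, -0.0, 0.039]
contact_force: [0.6, -1.8, 1.1]
opening: 0.0003
time: 82.35
tool_pos: [0.5427, 0.1093, 0.0232]
tool_rot: [-1.571, -0.0, 0.039]
contact_force: [0.2, -2.1, 0.9]
opening: 0.0006
time: 82.65
tool_pos: [0.5427, 0.1094, 0.0232]
tool_rot: [-1.574, 0.0, 0.039]
contact_force: [0.7, -11.1, 1.6]
opening: 0.0004
time: 82.95
tool_pos: [0.5427, 0.1095, 0.0233]
tool_rot: [-1.576, 0.001, 0.039]
contact_force: [-1.1, -19.2, 2.3]
opening: 0.0005
```

```bash
python3 -m crank '{"xyz":[[0,0,-0.6],[0,0,-0.7],[0,-2,0],[0,-2,0],[0,-1,0],[-3,0,0],[-3,0,0],[-2.4,0,0],[0,0,1.6],[0,0,1.6],[0,0,1.8],[0,0,0],[0,1.5,0],[0,1.5,0],[0,1.5,0],[0,1.0,0],[0,0,0]],"roll":[0,0,0,0,0,0,0,0,0,0,0,0,0,0,0,0,0]}'
python3 -m crank '{"xyz":[[0.4,0,0],[0.4,0,0],[0.4,0,0],[0.4,0,0],[0.4,0,0],[0.2,0,0],[0,0,0]],"roll":[0,0,0,0,0,0,0]}'
python3 -c "
from h import *
rel(.4845,.148,.018,.039)"
```

```text
time: 84.65
tool_pos: [0.4568, 0.1466, 0.0175]
tool_rot: [-1.571, 0.001, 0.039]
contact_force: [0.0, -0.2, 0.4]
opening: 0.0009
time: 85.35
tool_pos: [0.4795, 0.1478, 0.0182]
tool_rot: [-1.571, -0.0, 0.039]
contact_force: [-0.2, 0.1, -0.1]
opening: 0.0009
roll -0.02 deg, then shift cm [0.5, 0.02, -0.0] at [0.4795, 0.1478, 0.0182] yaw 0.0386 t 85.3
```

```bash
python3 -m crank '{"xyz":[[0.2,0,0],[0.2,0,0],[0.1,0,0],[0,0,0]],"roll":[0,0,0,0]}'
python3 -m crank '{"xyz":[[0.1,0,0],[0.1,0,0],[0,0,0]],"roll":[0,0,0]}'
python3 -m crank '{"xyz":[[0.1,0,0],[0.1,0,0],[0,0,0]],"roll":[0,0,0]}'
python3 -m crank '{"xyz":[[0.1,0,0],[0.1,0,0],[0,0,0]],"roll":[0,0,0]}'
```

```text
time: 85.75
tool_pos: [0.4843, 0.148, 0.0182]
tool_rot: [-1.571, -0.0, 0.039]
contact_force: [0.2, 0.5, 0.9]
opening: 0.0006
time: 86.05
tool_pos: [0.486, 0.1481, 0.0181]
tool_rot: [-1.571, 0.001, 0.039]
contact_force: [-0.5, -1.2, -0.2]
opening: 0.0006
time: 86.35
tool_pos: [0.486, 0.1481, 0.0179]
tool_rot: [-1.571, 0.004, 0.039]
contact_force: [-7.5, -0.6, 4.5]
opening: 0.0007
time: 86.65
tool_pos: [0.4859, 0.1481, 0.0177]
tool_rot: [-1.571, 0.009, 0.039]
contact_force: [-13.8, 0.1, 8.6]
opening: 0.0003
```

```bash
python3 -m crank '{"xyz":[[-0.6,0,0],[-0.9,0,0],[0,0,2],[0,0,2],[0,0,0],[0.4,0,0],[0.4,0,0],[0.2,0,0],[0,0,0]],"roll":[0,0,0,0,0,0,0,0,0]}'
python3 -m crank '{"xyz":[[0.2,0,0],[0.1,0,0],[0,0,0]],"roll":[0,0,0]}'
python3 -m crank '{"xyz":[[0.1,0,0],[0.1,0,0],[0,0,0]],"roll":[0,0,0]}'
```

```text
time: 87.55
tool_pos: [0.4841, 0.1874, 0.0181]
tool_rot: [-1.571, -0.0, 0.038]
contact_force: [-0.1, 0.4, -0.1]
opening: 0.0005
time: 87.85
tool_pos: [0.4845, 0.1875, 0.0179]
tool_rot: [-1.572, 0.005, 0.039]
contact_force: [-6.6, -0.9, 4.5]
opening: 0.0005
time: 88.15
tool_pos: [0.4844, 0.1875, 0.0177]
tool_rot: [-1.572, 0.009, 0.039]
contact_force: [-11.9, -1.6, 7.6]
opening: 0.0006
```

Both are seated against the rear fence. Back off and look.

```bash
python3 -m crank '{"xyz":[[-0.6,0,0],[-1,0,0],[0,-2,0],[0,-3,0],[0,-3,0],[0,-3,0],[0,-3,0],[2.5,-1,-2.5],[2.5,-1,-2.5],[2.5,-1,0],[2.5,0,0],[0,0,0],[0,0,0]],"roll":[0,0,0,0,0,0,0,0,0,0,0,0,0]}' 1
python3 - <<'E'
from h import *
np.save("cw26.npy",robot.calibration("wrist")["pose"])
cv2.imwrite(f"pics/wrist26.png",robot.read_camera("wrist")[:,:,::-1])
print(robot.observe()["tool_pos"],robot.observe()["time"])
crop("pics/wrist26.png","pics/c26.png",190,60,390,220,4)
for n in("top","scene"): cv2.imwrite(f"pics/{n}26.png",robot.read_camera(n)[:,:,::-1])
E
```

```text
time: 89.45
tool_pos: [0.5739, 0.1414, 0.1875]
tool_rot: [-1.571, 0.001, 0.038]
contact_force: [0.2, 0.3, 0.6]
opening: 0.0008
[0.57346483 0.14155203 0.18767217] 89.5
```

View pics/c26.png

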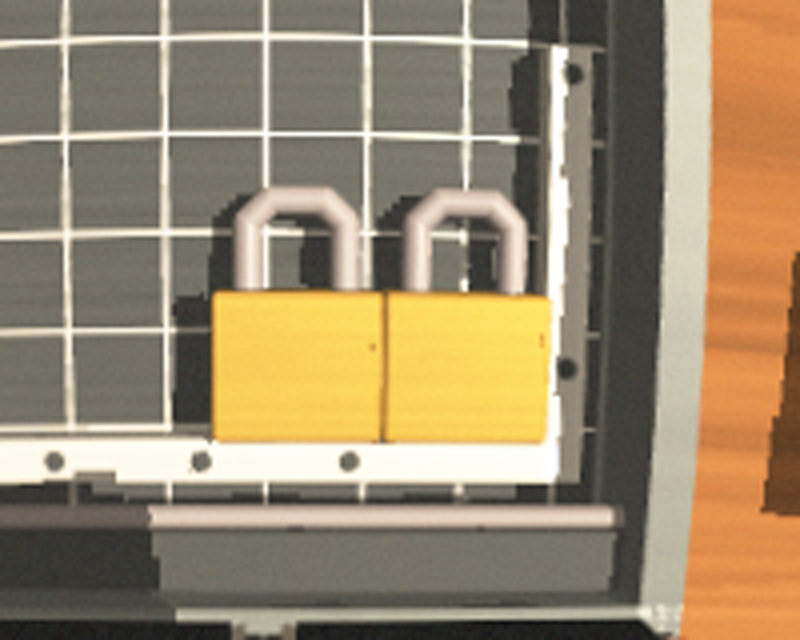

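View pics/scene26.png

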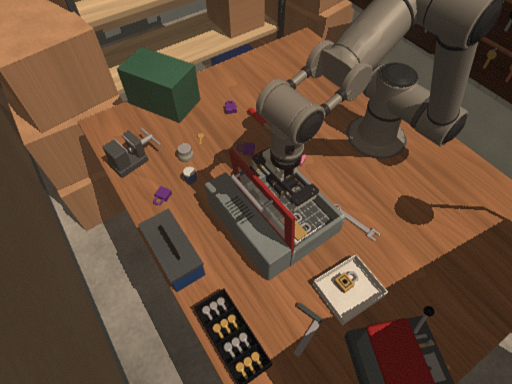

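```bash
python3 -m crank '{"xyz":[[-1,-3,0],[-1,-3,0],[0,-3,0],[0,-3,0],[0,-3,0],[0,-2.3,0],[0,0,0],[0,0,0],[0,0,0],[0,0,0],[0,0,0],[0,0,0],[0,0,0],[0,0,0],[0,0,0],[0,0,0],[0,0,0],[0,0,0]],"roll":[0,0,0,0,0,0,8.2,8.2,8.2,8.2,8.2,8.2,8.2,8.2,8.2,8.2,8.6,0]}' 0.4 40
python3 -c "
from h import *
rel(.6750,.1144,.356,-1.537)"
```

```text
roll 90.31 deg, then shift cm [3.08, -16.79, 10.05] at [0.5735, 0.1417, 0.1881] yaw 0.0392 t 89.6out of range: a turn must lie within [-8.59, 8.59]
```

```bash
python3 -m crank '{"xyz":[[-1,-3,0],[-1,-3,0],[0,-3,0],[0,-3,0],[0,-3,0],[0,-2.3,0],[0,0,0],[0,0,0],[0,0,0],[0,0,0],[0,0,0],[0,0,0],[0,0,0],[0,0,0],[0,0,0],[0,0,0],[0,0,0],[0,0,0]],"roll":[0,0,0,0,0,0,8.2,8.2,8.2,8.2,8.2,8.2,8.2,8.2,8.2,8.2,8.3,0]}' 0.4 40
python3 -c "
from h import *
rel(.6750,.1144,.356,-1.537)"
```

```text
time: 91.4
tool_pos: [0.5538, 0.141, 0.3614]
tool_rot: [-1.571, -0.0, -1.538]
contact_force: [-0.7, -0.3, -0.1]
opening: 0.0277
roll -0.07 deg, then shift cm [3.06, 0.54, 12.02] at [0.5538, 0.141, 0.3614] yaw -1.5382 t 91.4
```

```bash
python3 -m crank '{"xyz":[[1,0,2],[1,0,2],[1,0,2],[0,0,2],[0,0,2],[0,0,2],[0,0,0],[0,0,0]],"roll":[0,0,0,0,0,0,0,0]}'
python3 - <<'E'
from h import *
rel(.6748,.1150,.2435,-1.537)
cv2.imwrite(f"pics/wrist27.png",robot.read_camera("wrist")[:,:,::-1])
E
```

```text
time: 92.2
tool_pos: [0.6751, 0.1149, 0.3605]
tool_rot: [-1.572, -0.0, -1.535]
contact_force: [0.3, 0.2, 0.1]
opening: 0.0277
roll 0.13 deg, then shift cm [-0.01, 11.7, -0.02] at [0.6751, 0.1149, 0.3605] yaw -1.5348 t 92.2
```

View pics/wrist27.png

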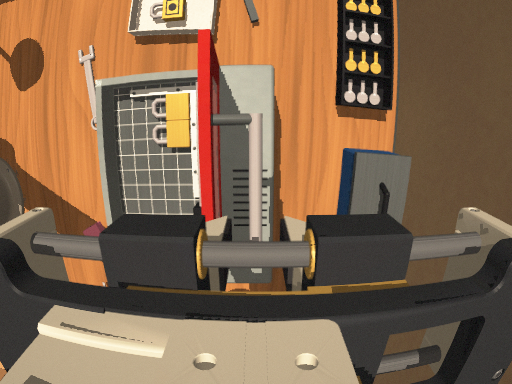

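Bar is centred (col 256), done lock in carton, row seated. Descend and grip.

```bash
python3 -m crank '{"xyz":[[0,2,0],[0,2,0],[0,2,0],[0,1.5,0],[0,1.5,0],[0,1.5,0],[0,1.2,0],[0,0,0]],"roll":[0,0,0,0,0,0,0,0]}'
python3 -m crank '{"xyz":[[0,0,0],[0,0,0],[0,0,0],[0,0,0],[0,0,0],[0,0,0],[0,0,0]],"roll":[0,0,0,0,0,0,0]}' 1 40
python3 - <<'E'
import numpy as np
t=np.linspace(1.63,0.0,46);x=-19.7*np.cos(t)+4.3*np.sin(t);z=19.7*np.sin(t)+4.3*np.cos(t)
print([[0,float(round(-b,2)),float(round(a,2))] for a,b in zip(np.diff(x),np.diff(z))])
E
```

```text
time: 93.05
tool_pos: [0.6741, 0.1149, 0.2431]
tool_rot: [-1.573, -0.0, -1.536]
contact_force: [-1.1, -0.2, 0.0]
opening: 0.0274
time: 93.75
tool_pos: [0.6748, 0.1148, 0.2454]
tool_rot: [-1.571, -0.0, -1.537]
contact_force: [-5.8, 0.2, 4.4]
opening: 0.0107
[[0, -0.18, -0.71], [0, -0.16, -0.71], [0, -0.13, -0.72], [0, -0.11, -0.72], [0, -0.08, -0.73], [0, -0.05, -0.73], [0, -0.03, -0.73], [0, -0.0, -0.73], [0, 0.02, -0.73], [0, 0.05, -0.73], [0, 0.08, -0.73], [0, 0.1, -0.72], [0, 0.13, -0.72], [0, 0.16, -0.71], [0, 0.18, -0.71], [0, 0.21, -0.7], [0, 0.23, -0.69], [0, 0.26, -0.68], [0, 0.28, -0.67], [0, 0.31, -0.66], [0, 0.33, -0.65], [0, 0.35, -0.64], [0, 0.38, -0.63], [0, 0.4, -0.61], [0, 0.42, -0.6], [0, 0.44, -0.58], [0, 0.46, -0.57], [0, 0.48, -0.55], [0, 0.5, -0.53], [0, 0.52, -0.51], [0, 0.54, -0.49], [0, 0.56, -0.47], [0, 0.57, -0.45], [0, 0.59, -0.43], [0, 0.6, -0.41], [0, 0.62, -0.39], [0, 0.63, -0.36], [0, 0.65, -0.34], [0, 0.66, -0.32], [0, 0.67, -0.29], [0, 0.68, -0.27], [0, 0.69, -0.24], [0, 0.7, -0.22], [0, 0.7, -0.19], [0, 0.71, -0.17]]
```

```bash
python3 -m crank '{"xyz":[[0,-0.18,-0.71],[0,-0.16,-0.71],[0,-0.13,-0.72],[0,-0.11,-0.72],[0,-0.08,-0.73],[0,-0.05,-0.73],[0,-0.03,-0.73],[0,0,-0.73],[0,0.02,-0.73],[0,0.05,-0.73],[0,0.08,-0.73]],"roll":[0,0,0,0,0,0,0,0,0,0,0]}'
cat >> h.py <<'E'
def bar(yc=None):
    s=robot.observe(); p=s["tool_pos"]; q=np.array([-.1955+p[0]-.422,.0493+p[2]-.0999])
    th=np.radians(167.69)-np.arctan2(q[1],q[0]); a=np.arctan2(q[1],q[0]); r=np.array([np.cos(a),np.sin(a)]); t=np.array([-r[1],r[0]])
    f=s["contact_force"][[0,2]]; print("r %.4f th %.3f  Frad %.1f Fclose %.1f"%(np.hypot(*q),th,f@r,f@t))
E
python3 -c "
from h import *
bar()"
```

```text
time: 94.85
tool_pos: [0.5981, 0.112, 0.2528]
tool_rot: [-1.561, -0.0, -1.537]
contact_force: [4.6, -0.7, 7.1]
opening: 0.0107
r 0.2032 th 1.261  Frad 6.7 Fclose -5.2
```

```bash
python3 -m crank '{"xyz":[[0,0.1,-0.72],[0,0.13,-0.72],[0,0.16,-0.71],[0,0.18,-0.71],[0,0.21,-0.7],[0,0.23,-0.69],[0,0.26,-0.68],[0,0.28,-0.67],[0,0.31,-0.66]],"roll":[0,0,0,0,0,0,0,0,0]}'
python3 -c "
from h import *
bar()"
python3 -m crank '{"xyz":[[0,0.33,-0.65],[0,0.35,-0.64],[0,0.38,-0.63],[0,0.4,-0.61],[0,0.42,-0.6],[0,0.44,-0.58]],"roll":[0,0,0,0,0,0]}'
python3 -c "
from h import *
bar()"
```

```text
time: 95.75
tool_pos: [0.5348, 0.1096, 0.2343]
tool_rot: [-1.563, -0.001, -1.537]
contact_force: [-0.1, -1.0, 9.8]
opening: 0.0107
r 0.2015 th 0.933  Frad 8.9 Fclose -4.0
time: 96.35
tool_pos: [0.4965, 0.1082, 0.2107]
tool_rot: [-1.566, -0.001, -1.537]
contact_force: [-5.2, -3.1, 11.8]
opening: 0.0108
r 0.2007 th 0.709  Frad 12.5 Fclose -2.9
```

```bash
python3 -m crank '{"xyz":[[0,0.36,-0.66],[0,0.48,-0.55],[0,0.5,-0.53],[0,0.52,-0.51],[0,0.54,-0.49],[0,0.56,-0.47],[0,0.57,-0.45]],"roll":[0,0,0,0,0,0,0]}'
python3 -c "
from h import *
bar()"
python3 -m crank '{"xyz":[[0,0.59,-0.43],[0,0.6,-0.41],[0,0.62,-0.39],[0,0.63,-0.36],[0,0.65,-0.34]],"roll":[0,0,0,0,0]}'
python3 -c "
from h import *
bar()"
```

```text
time: 97.05
tool_pos: [0.4592, 0.1069, 0.1737]
tool_rot: [-1.57, -0.001, -1.537]
contact_force: [-2.5, -3.0, 7.7]
opening: 0.0109
r 0.2005 th 0.446  Frad 6.7 Fclose -4.5
time: 97.55
tool_pos: [0.439, 0.1062, 0.1423]
tool_rot: [-1.572, -0.001, -1.537]
contact_force: [-5.4, -4.1, 7.8]
opening: 0.0104
r 0.2007 th 0.260  Frad 8.4 Fclose -4.5
```

Slower for the last part.

```bash
python3 -m crank '{"xyz":[[0,0.45,-0.25],[0,0.45,-0.2],[0,0.45,-0.19],[0,0.4,-0.14],[0,0.4,-0.13],[0,0.3,-0.09],[0,0.3,-0.08],[0,0,0]],"roll":[0,0,0,0,0,0,0,0]}'
python3 -c "
from h import *
bar()"
```

```text
time: 98.35
tool_pos: [0.4265, 0.1057, 0.1138]
tool_rot: [-1.576, -0.002, -1.537]
contact_force: [-7.4, -4.7, 1.1]
opening: 0.0108
r 0.2012 th 0.105  Frad 7.4 Fclose 1.3
```

```bash
python3 -m crank '{"xyz":[[0,0.3,-0.07],[0,0.3,-0.07],[0,0.2,-0.05],[0,0.2,-0.04],[0,0.2,-0.04],[0,0,0]],"roll":[0,0,0,0,0,0]}'
python3 -c "
from h import *
bar()"
python3 -m crank '{"xyz":[[0,0.2,-0.03],[0,0.2,-0.03],[0,0.2,-0.03],[0,0,0]],"roll":[0,0,0,0]}'
python3 -c "
from h import *
bar()"
```

```text
time: 98.95
tool_pos: [0.4225, 0.1056, 0.1016]
tool_rot: [-1.579, -0.002, -1.537]
contact_force: [-9.9, -5.1, 3.3]
opening: 0.0108
r 0.2016 th 0.041  Frad 10.4 Fclose -0.7
time: 99.35
tool_pos: [0.4207, 0.1055, 0.0954]
tool_rot: [-1.581, -0.002, -1.537]
contact_force: [-11.7, -5.6, 2.6]
opening: 0.0108
r 0.2018 th 0.009  Frad 12.0 Fclose 0.1
```

```bash
python3 -m crank '{"xyz":[[0,0.1,0],[0,0.1,0],[0,0.1,0],[0,0,0]],"roll":[0,0,0,0]}'
python3 -m crank '{"xyz":[[0,0.1,0],[0,0.1,0],[0,0,0]],"roll":[0,0,0]}'
python3 -c "
from h import *
bar()"
```

```text
time: 99.75
tool_pos: [0.4199, 0.1055, 0.0923]
tool_rot: [-1.583, -0.002, -1.536]
contact_force: [-13.6, -5.1, 4.8]
opening: 0.0105
time: 100.05
tool_pos: [0.4194, 0.1055, 0.0901]
tool_rot: [-1.584, -0.002, -1.536]
contact_force: [-15.7, -5.4, 4.9]
opening: 0.0108
r 0.2020 th -0.018  Frad 16.4 Fclose -1.7
```

```bash
python3 -m crank '{"xyz":[[0,0.1,0.1],[0,0.1,0.1],[0,0,0]],"roll":[0,0,0]}'
python3 -m crank '{"xyz":[[0,0.1,0],[0,0.1,0],[0,0,0]],"roll":[0,0,0]}'
python3 -m crank '{"xyz":[[0,0.1,0],[0,0.1,0],[0,0,0]],"roll":[0,0,0]}'
```

```text
time: 100.35
tool_pos: [0.4186, 0.1054, 0.0877]
tool_rot: [-1.59, -0.002, -1.536]
contact_force: [-22.2, -5.8, 10.8]
opening: 0.011
time: 100.65
tool_pos: [0.4187, 0.1054, 0.0874]
tool_rot: [-1.588, -0.002, -1.536]
contact_force: [-27.9, -6.9, 28.7]
opening: 0.0107
time: 100.95
tool_pos: [0.4188, 0.1054, 0.087]
tool_rot: [-1.587, -0.002, -1.536]
contact_force: [-34.8, -8.0, 48.3]
opening: 0.0105
```

```bash
python3 -m crank '{"xyz":[[0,-0.2,0.2],[0,-0.2,0.2],[0,0,0]],"roll":[0,0,0]}'
python3 -m crank '{"xyz":[[0,0,0],[0,0,0],[0,0,0],[0,0,0],[0,0,0]],"roll":[0,0,0,0,0]}' 0
python3 -m crank '{"xyz":[[0,-1,0],[0,-2,0],[0,-2,0],[0,-3,0],[0,-3,0],[0,0,0]],"roll":[0,0,0,0,0,0]}'
python3 - <<'E'
from h import *
cv2.imwrite(f"pics/wrist28.png",robot.read_camera("wrist")[:,:,::-1])
cv2.imwrite(f"pics/scene28.png",robot.read_camera("scene")[:,:,::-1])
crop("pics/scene28.png","pics/c28.png",190,100,390,280,4)
E
```

```text
time: 101.25
tool_pos: [0.4182, 0.1054, 0.0874]
tool_rot: [-1.599, -0.002, -1.536]
contact_force: [-35.6, -7.0, 20.8]
opening: 0.0111
time: 101.75
tool_pos: [0.4324, 0.1067, 0.0898]
tool_rot: [-1.57, 0.0, -1.537]
contact_force: [-0.1, 0.6, 0.3]
opening: 0.044
time: 102.35
tool_pos: [0.4346, 0.107, 0.2042]
tool_rot: [-1.562, 0.0, -1.537]
contact_force: [0.1, 0.8, 0.1]
opening: 0.0458
```

View pics/c28.png

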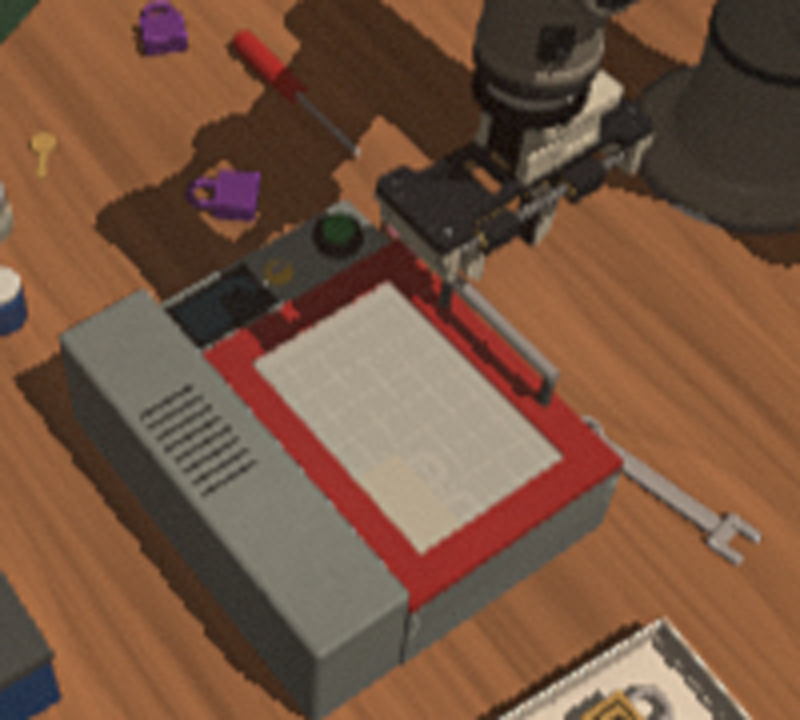

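View pics/wrist28.png

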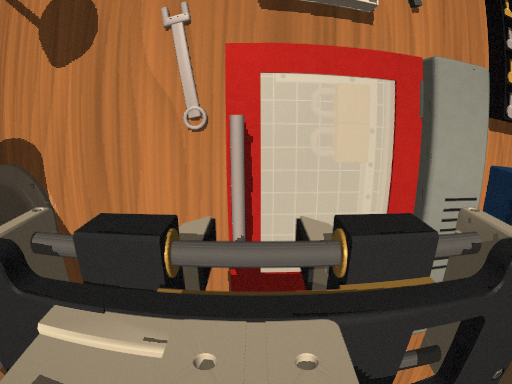

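```bash
python3 -m crank '{"xyz":[[0,1.5,-1.2],[0,1.5,0],[0,1.5,0],[0,1.5,0],[0,0,0],[0,0,0],[0,0,0]],"roll":[0,0,0,0,0,0,0]}' 1 20
python3 -m crank '{"xyz":[[0,0.5,0],[0,0.5,0],[0,0.3,0],[0,0.2,0],[0,0,0]],"roll":[0,0,0,0,0]}'
```

```text
time: 103.15
tool_pos: [0.4202, 0.1063, 0.14]
tool_rot: [-1.57, -0.0, -1.537]
contact_force: [0.0, -0.4, 0.4]
opening: 0.0007
time: 103.65
tool_pos: [0.4197, 0.1062, 0.1243]
tool_rot: [-1.571, -0.0, -1.537]
contact_force: [0.0, -0.8, 0.5]
opening: 0.0007
```

```bash
python3 -m crank '{"xyz":[[0,0.2,0],[0,0.2,0],[0,0.2,0],[0,0,0]],"roll":[0,0,0,0]}'
python3 -m crank '{"xyz":[[0,0.1,0],[0,0.1,0],[0,0,0]],"roll":[0,0,0]}'
python3 -m crank '{"xyz":[[0,0.1,0],[0,0.1,0],[0,0,0]],"roll":[0,0,0]}'
```

```text
time: 104.05
tool_pos: [0.4197, 0.1062, 0.1183]
tool_rot: [-1.571, -0.0, -1.537]
contact_force: [-0.4, -0.2, -1.0]
opening: 0.0004
time: 104.35
tool_pos: [0.4198, 0.1062, 0.1165]
tool_rot: [-1.571, -0.0, -1.537]
contact_force: [0.5, -0.4, -1.0]
opening: 0.0003
time: 104.65
tool_pos: [0.42, 0.1062, 0.1155]
tool_rot: [-1.57, -0.0, -1.537]
contact_force: [-2.7, -1.0, 9.1]
opening: 0.0004
```

```bash
python3 -m crank '{"xyz":[[0,0.1,0],[0,0,0]],"roll":[0,0]}'
python3 -m crank '{"xyz":[[0,0.1,0],[0,0,0]],"roll":[0,0]}'
python3 -m crank '{"xyz":[[0,-0.5,0],[0,-1,0],[0,-2,0],[0,-3,0],[0,-2,0],[0,0,0]],"roll":[0,0,0,0,0,0]}'
python3 -c "
from h import *
rel(.450,-.063,.19,-1.537)"
```

```text
time: 104.85
tool_pos: [0.4201, 0.1062, 0.1154]
tool_rot: [-1.569, -0.0, -1.537]
contact_force: [-5.7, -1.1, 19.1]
opening: 0.0003
time: 105.05
tool_pos: [0.4202, 0.1063, 0.1152]
tool_rot: [-1.569, -0.0, -1.537]
contact_force: [-9.2, -0.1, 28.0]
opening: 0.0001
time: 105.65
tool_pos: [0.4216, 0.1064, 0.2003]
tool_rot: [-1.565, 0.0, -1.537]
contact_force: [0.0, -0.0, -0.2]
opening: 0.0006
roll -0.02 deg, then shift cm [17.02, 1.04, 2.26] at [0.4216, 0.1064, 0.2003] yaw -1.5373 t 105.7
```

```bash
python3 -m crank '{"xyz":[[2.5,0,0.5],[2.5,0,0.5],[2.5,0,0.5],[2.5,0,0.5],[2.5,0,0.3],[2.5,0,0],[2,0,0],[0,0,0]],"roll":[0,0,0,0,0,0,0,0]}'
python3 - <<'E'
from h import *
rel(.450,-.063,.085,-1.537)
for n in("wrist","scene","top"): cv2.imwrite(f"pics/{n}29.png",robot.read_camera(n)[:,:,::-1])
crop("pics/scene29.png","pics/c29.png",230,110,350,200,6)
E
```

```text
time: 106.45
tool_pos: [0.4482, -0.0647, 0.1967]
tool_rot: [-1.572, -0.0, -1.54]
contact_force: [0.3, 0.8, -0.4]
opening: 0.0003
roll -0.18 deg, then shift cm [-0.16, 11.17, 0.2] at [0.4482, -0.0647, 0.1967] yaw -1.5401 t 106.5
```

View pics/c29.png

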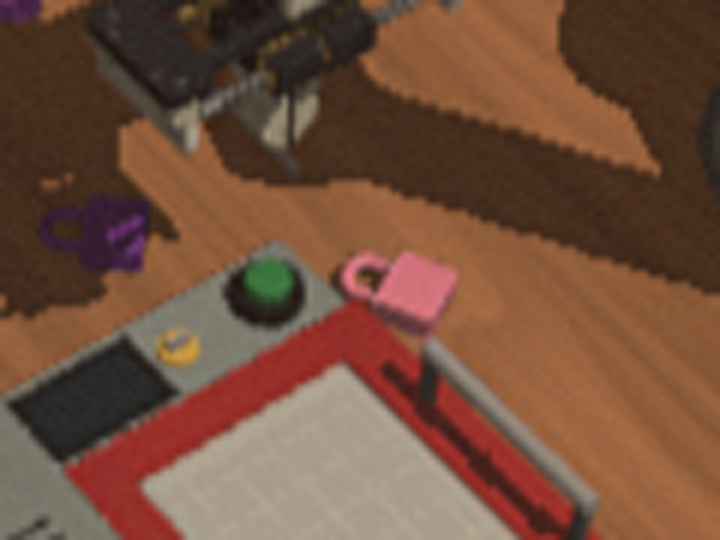

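View pics/wrist29.png

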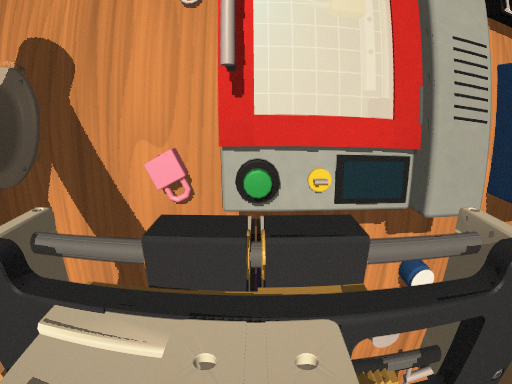

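```bash
python3 - <<'E'
from h import *
for z in(.1,.108,.115): print(cast("wrist",[[258,183]],z).round(4))
rel(.450,-.063,.095,-1.537)
E
python3 -m crank '{"xyz":[[-0.2,2,0.15],[0,2,0],[0,2,0],[0,2,0],[0,1,0],[0,1,0],[0,0,0]],"roll":[0,0,0,0,0,0,0]}'
python3 -m crank '{"xyz":[[0,0.3,0],[0,0.3,0],[0,0,0]],"roll":[0,0,0]}'
```

```text
[[ 0.4508 -0.0622  0.1   ]]
[[ 0.4507 -0.0603  0.108 ]]
[[ 0.4506 -0.0587  0.115 ]]
roll -0.03 deg, then shift cm [0.08, 10.21, 0.19] at [0.4482, -0.0623, 0.1971] yaw -1.5376 t 106.6
time: 107.3
tool_pos: [0.4494, -0.0603, 0.0968]
tool_rot: [-1.572, 0.001, -1.537]
contact_force: [0.2, -1.3, 0.0]
opening: 0.0002
time: 107.6
tool_pos: [0.4501, -0.0609, 0.0917]
tool_rot: [-1.57, -0.0, -1.537]
contact_force: [-0.0, 0.3, 0.3]
opening: 0.0006
```

```bash
python3 -m crank '{"xyz":[[0,0.3,0],[0,0.3,0],[0,0.3,0],[0,0,0]],"roll":[0,0,0,0]}'
python3 -m crank '{"xyz":[[0,0.2,0],[0,0.2,0],[0,0.2,0],[0,0,0]],"roll":[0,0,0,0]}'
python3 -m crank '{"xyz":[[0,0.2,0],[0,0.2,0],[0,0,0]],"roll":[0,0,0]}'
```

```text
time: 108.0
tool_pos: [0.45, -0.0609, 0.0824]
tool_rot: [-1.571, -0.0, -1.537]
contact_force: [-0.4, -0.6, 2.3]
opening: 0.0004
time: 108.4
tool_pos: [0.4501, -0.0609, 0.0777]
tool_rot: [-1.57, -0.001, -1.537]
contact_force: [-3.2, 1.5, 14.3]
opening: 0.0004
time: 108.7
tool_pos: [0.4505, -0.061, 0.0769]
tool_rot: [-1.568, -0.001, -1.537]
contact_force: [-15.6, 4.1, 49.0]
opening: 0.0003
```

```bash
python3 -m crank '{"xyz":[[0,-1,0],[0,-2,0],[0,-2,0],[0,-3,0],[0,-3,0],[0,-2,0],[0,0,-2],[0,0,-2],[0,0,-2],[2,0,0],[2,0,0],[2,0,0],[2,0,0],[0,0,0],[0,0,0]],"roll":[0,0,0,0,0,0,0,0,0,0,0,0,0,0,0]}'
python3 - <<'E'
from h import *
for n in("wrist","scene","top"): cv2.imwrite(f"pics/{n}30.png",robot.read_camera(n)[:,:,::-1])
crop("pics/top30.png","pics/c30.png",70,130,300,290,3)
crop("pics/scene30.png","pics/c31.png",190,100,390,280,4)
E
```

```text
time: 110.2
tool_pos: [0.3924, -0.1426, 0.2022]
tool_rot: [-1.571, 0.001, -1.539]
contact_force: [-1.1, -0.5, -0.5]
opening: 0.0003
```

View pics/c30.png

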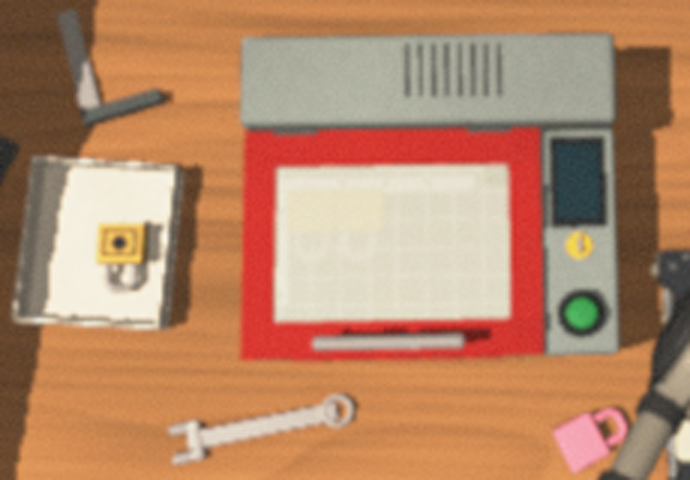

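View pics/c31.png

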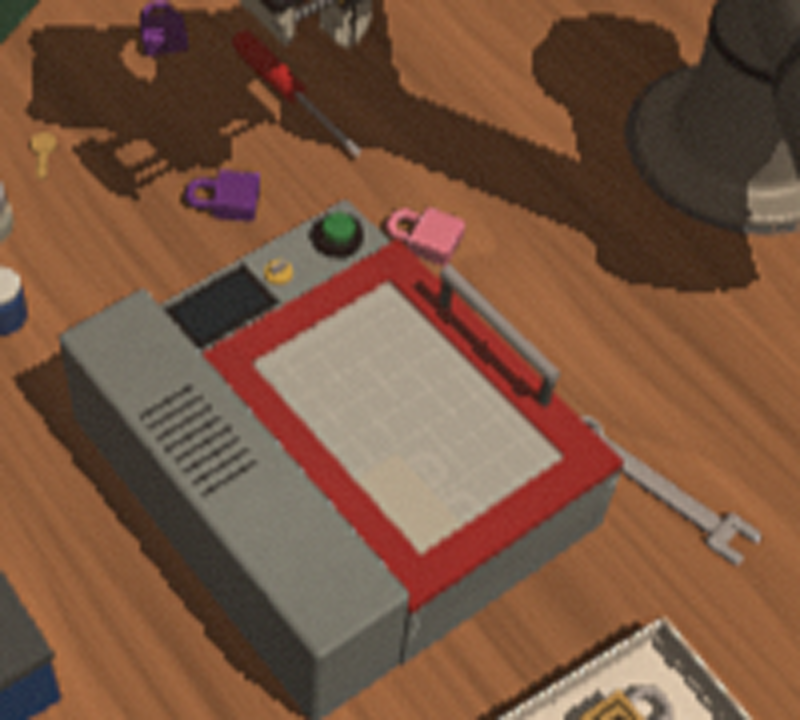

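View pics/top30.png

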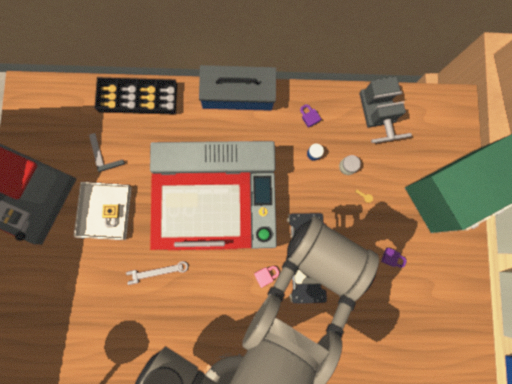

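```bash
python3 -c "
from cell import robot
print(robot.hand_in(), robot.observe()['time'])"
```

```text
the job is handed in; nothing more can be done
the job is handed in; nothing more can be done
```

The job is handed in, at about 110 s of the 210 s allowed. I raised the cover to about 1.64 rad and laid the engraved padlock flat in the carton. Then I set both brass blanks in the rear-left fence corner. Only two were present, and I left the purple and pink look-alikes alone. Finally I lowered the cover slowly onto its stop and pressed the green button to the end of its travel.

**Last checks:**
- **Row:** the wrist picture taken just before closing shows both blanks flush with the rear fence, the first against the side fence and the second tight to it. Through the window, the later pictures show nothing moved.
- **Cover:** pressing on the handle met a rigid stop. My angle estimate read slightly below zero there, because it was built on a guess at how far ajar the cover started.
- **Button and arm:** the button is back up, the arm is clear, and the bench items look unmoved in the overhead picture.

**What disagreed or went wrong:**
- **Fingertip height:** the fingertips sit about 33 mm above the reported tool point. My first grip on the handle closed on nothing, and I corrected for the offset after that.
- **First blank:** after I had seated it, it turned up about 2 cm out of place, most likely from the announced knock. I pushed it back and checked it again.
- **Forces:** the press on the cover stop peaked near 60 N at the wrist and the press on the button near 52 N, both under the 120 N limit.

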